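Load the top vial tray and return it to the pile

ROBOT

A 6-joint arm with a two-finger parallel gripper is mounted at the origin on the work surface. World frame = base frame: x ahead of the robot, y to its left, z up, the work surface at z = 0. Lengths are in m, angles in rad, forces in N, time in s.
With the tool pointing down it reaches from about 0.35 to 0.85 m from the base axis. Payload 8.1 kg.
Tool frame: the origin (TCP) lies between the finger pads; the fingertips stand 11 mm ahead of it and the grasp point (between the pads) lies 8 mm behind it; y points along the fingers, x is the direction in which the jaws open and shut, and the axes are right-handed (so a half turn about y gives the same grasp; the last joint's range is limited). The gripper opens to 93 mm and grips with 3 to 60 N. Pads are 15 mm wide; open, the fingers measure 128 mm over their backs; the gripper's body (75 mm by 188 mm) begins 65 mm behind the grasp point.
Start: joints at [1.08, 0.13, 1.488, -0, 1.523, -0.085], TCP at [0.237, 0.551, 0.201] pointing down, gripper open.
Joint ranges: [-2.96, 2.96], [-0.89, 2.26], [0.02, 2.5], [-1.34, 4.48], [0, 2.73], [-2.66, 2.66]. Speed limits (rad/s): [2.39, 2.39, 2.79, 3.14, 3.14, 3.14].

INTERFACE

Orientations are given as a rotation vector (axis times angle).
In Python, from plant import readout, optics, robot gives the robot as it stands.
- The arm moves only by the shell command python3 -m creep 'ROWS' [FORCE]. ROWS is JSON, a list that holds one entry, the list of rows, each a list of 7 numbers: the closure, from 0 (fully open) to 1 (shut), then the shift along the tool's x, y, z in cm, then the turn, a rotation vector about the tool's x, y, z in degrees. In form: [[[grip, x, y, z, wx, wy, wz], ...]]. A call has exactly 8 rows; each row shifts and turns the pose as measured when the row begins, along the tool's axes as they then stand; what a row does not reach is not made up. A row lasts 1/10 s, in which the tool goes at most 50 mm and 8.59 degrees, less where a joint would pass 70% of its speed; a pose out of reach is approached as far as the arm can. A call is refused whole if a number of a shift passes 5 or a number of a turn 8.59, either way. A call with a gripper value outside its range is refused whole. The fingers move at their own pace and stop on an object; FORCE is the grip in N (left out, the last holds). Time passes only in rows, so rows that do not move let the fingers close, or fill a call up. It gives the time, the measured TCP pose, the force and the opening at its end, in the units of the state.
- readout.read_state(): the state, without advancing time (a new reading comes with each control period).
- optics.read_camera(name): name is "side" or "top" or "wrist"; returns a dict with "frame" (384x512x3 uint8, red, green, blue), "depth" (384x512 float32, m along the optical axis (not along the pixel's ray), 0 where there is no reading), "intrinsics" (3x3 intrinsics, pixels), "R" (3x3) and "t" (3): a world point X has camera coordinates R X + t. Camera axes: x right, y down, z forward; pixel columns grow to the right and rows downward; lengths in m; the calibration is good to about 2 mm. A picture is of the moment at which its call begins.
- robot.close_job(): hands the job in, once; it reports no verdict.
The state is a dict: "t": time; "q": joint angles; "dq": joint speeds; "joint_torque": joint torques, N m; "tool_pos": TCP position; "orientation": TCP orientation; "force": force on the tool from outside, world axes, zero at the start; "wrist_torque": the same for the moment, N m; "opening": finger opening in m.
Only numpy, scipy, OpenCV 4.12 (cv2) and the standard library are available. Lean on these libraries where they do the work, as an engineer would, in place of code of your own. Each camera call takes 0.05 s, during which the arm holds its last target. There are 200 camera calls.

TASK

Lift the top tray, the one with the handle and the six empty vials, off the pile and set it down on the middle of the white mat. There, push every sampling stick from the wooden stand right down to the bottom of a vial of its own; then, with the tray loaded, put it back on the pile, seated as it was. Leave the bottle, the brush and the bronze fragment alone.

Things in the scene. Friction and masses are not known exactly. Their poses are not given: they have to be found in the camera images.
- tray: Top tray of the pile: open aluminium tray 150 mm (x) by 200 mm (y), about 0.4 kg. Origin: centre of the underside of its foot, z up. Foot: a 128 x 178 mm block 8 mm high; on it the 5 mm floor plate; 5 mm walls, rim 38 mm above the origin. An upside-down U handle stands in the middle; six upright vials are fixed to the floor.
- tray_grip (a point): Centre of the tray handle's top bar, 110 mm above the tray's origin. The bar is 84 mm long (tray x), 14 mm thick (tray y) and 16 mm high; its two legs, 8 mm along x, stand at x = -34 and +34 mm. Pinch it from above, fingers closing along tray y.
- pile: The two lower trays, same outline, fixed to the bench; they stay. Origin: centre of the underside, axes as the top tray. Rim of the upper one 68 mm high, opening 140 x 190 mm: the top tray's foot drops 8 mm into it with 6 mm to spare all round until its floor plate lies on the rim; half a turn makes no difference.
- pile_seat (a point): Where the top tray's origin is when it is seated on the pile: 60 mm above the pile's origin.
- mat: White mat, fixed, 250 mm (x) by 220 mm (y), 3 mm thick; origin at the centre of its underside.
- stand: Dark wooden stand, fixed, 60 mm (x) by 270 mm (y), 45 mm high, origin at the centre of its underside, with five square holes 11 mm wide and 38 mm deep in a row along its y, at y = -110, -55, 0, 55 and 110 mm. The sticks stand upright in some of them.
- vial0 (a point): Centre of the inside bottom of vial 0, at x = -48, y = 70, z = 18 mm in the tray. Amber glass vial, outside 21 mm, bore 15 mm, mouth 50 mm above this point; open and empty at the start.
- vial1 (a point): Centre of the inside bottom of vial 1, at x = 0, y = 70, z = 18 mm in the tray. Amber glass vial, outside 21 mm, bore 15 mm, mouth 50 mm above this point; open and empty at the start.
- vial2 (a point): Centre of the inside bottom of vial 2, at x = 48, y = 70, z = 18 mm in the tray. Amber glass vial, outside 21 mm, bore 15 mm, mouth 50 mm above this point; open and empty at the start.
- vial3 (a point): Centre of the inside bottom of vial 3, at x = -48, y = -70, z = 18 mm in the tray. Amber glass vial, outside 21 mm, bore 15 mm, mouth 50 mm above this point; open and empty at the start.
- vial4 (a point): Centre of the inside bottom of vial 4, at x = 0, y = -70, z = 18 mm in the tray. Amber glass vial, outside 21 mm, bore 15 mm, mouth 50 mm above this point; open and empty at the start.
- vial5 (a point): Centre of the inside bottom of vial 5, at x = 48, y = -70, z = 18 mm in the tray. Amber glass vial, outside 21 mm, bore 15 mm, mouth 50 mm above this point; open and empty at the start.
- stick0: Sampling stick 0 (may be absent), 120 mm long, 25 g: a round wooden shaft 9 mm thick with a flat end, and a white plastic grip 16 mm thick over its upper 35 mm. Origin: the centre of its lower end; z runs up to the grip. All sticks are alike; it stands in stand hole 0 (counted from the stand's -y end), origin 7 mm above the bench.
- stick1: Sampling stick 1 (may be absent), 120 mm long, 25 g: a round wooden shaft 9 mm thick with a flat end, and a white plastic grip 16 mm thick over its upper 35 mm. Origin: the centre of its lower end; z runs up to the grip. All sticks are alike; it stands in stand hole 1 (counted from the stand's -y end), origin 7 mm above the bench.
- stick2: Sampling stick 2 (may be absent), 120 mm long, 25 g: a round wooden shaft 9 mm thick with a flat end, and a white plastic grip 16 mm thick over its upper 35 mm. Origin: the centre of its lower end; z runs up to the grip. All sticks are alike; it stands in stand hole 2 (counted from the stand's -y end), origin 7 mm above the bench.
- stick3: Sampling stick 3 (may be absent), 120 mm long, 25 g: a round wooden shaft 9 mm thick with a flat end, and a white plastic grip 16 mm thick over its upper 35 mm. Origin: the centre of its lower end; z runs up to the grip. All sticks are alike; it stands in stand hole 3 (counted from the stand's -y end), origin 7 mm above the bench.
- stick4: Sampling stick 4 (may be absent), 120 mm long, 25 g: a round wooden shaft 9 mm thick with a flat end, and a white plastic grip 16 mm thick over its upper 35 mm. Origin: the centre of its lower end; z runs up to the grip. All sticks are alike; it stands in stand hole 4 (counted from the stand's -y end), origin 7 mm above the bench.
- bottle: Bystander: closed white plastic bottle, 54 mm wide, 130 mm high, standing; origin under its centre.
- brush: Bystander: brush 170 mm long lying on the bench.
- fragment: Bystander: flat green bronze fragment, 50 x 100 mm, under 20 mm high; origin under its centre.

How it is judged:
By the outcome, as a careful person would: the job done as asked, in the order asked, and still so for the second after the job is handed in, with the robot touching nothing.
Of stick0, stick1, stick2, stick3, stick4 only 3 to 5 are there at a start; the rules pass over those that are not, and their reading is None.
At some moment in a run one of tray may be knocked a few centimetres aside while the robot is not near it.
It also fails if it takes over 210 s, if anything falls off the work surface, if the arm or the gripper's body presses on something with over 40 N, if the wrist force passes 120 N, or if a joint passes its speed limit or range.

## Working session

There is one attempt and no reset: what is moved stays moved. The work goes in short steps, Python scripts to look and compute and a shell command to move; the robot and the scene stay as the last step left them, time stands still between calls to the robot, and variables do not carry over. Pictures are saved under pics/ and viewed, about 12 in all and at most 16, crops included, and the job is handed in when it is done.

```bash
ls; mkdir -p pics; python3 - <<'E'
from plant import readout, optics
import cv2,numpy as np,pickle
s=readout.read_state();print({k:np.round(v,3) for k,v in s.items()})
for n in ["top","side"]:
    c=optics.read_camera(n);pickle.dump(c,open(f"{n}0.pkl","wb"))
    cv2.imwrite(f"pics/{n}0.png",c["frame"][:,:,::-1])
    print(n,c["intrinsics"],c["R"],c["t"])
E
```

```text
pics
{'t': np.float64(0.0), 'q': array([ 1.08 ,  0.131,  1.489, -0.   ,  1.523, -0.085]), 'dq': array([ 0.001,  0.001, -0.001,  0.001, -0.   ,  0.001]), 'joint_torque': array([-1.0000e-03, -5.5989e+01, -4.9174e+01,  7.6000e-02,  3.6000e-02,
       -0.0000e+00]), 'tool_pos': array([0.237, 0.551, 0.2  ]), 'orientation': array([-1.375, -0.904,  0.907]), 'force': array([-0.21 ,  0.467, -0.37 ]), 'wrist_torque': array([-0.004,  0.001, -0.015]), 'opening': np.float64(0.093)}
top [[438.06175213   0.         256.58660162]
 [  0.         438.06175213 191.44865096]
 [  0.           0.           1.        ]] [[ 0.00822706 -0.99983139 -0.01641682]
 [-0.9829396  -0.00506918 -0.18385875]
 [ 0.18374453  0.01764936 -0.98281557]] [0.00689677 0.63914209 1.25427572]
side [[439.80887244   0.         261.60268464]
 [  0.         439.80887244 194.51084807]
 [  0.           0.           1.        ]] [[-0.97847122 -0.20559442  0.01802788]
 [-0.16367038  0.71978976 -0.67462189]
 [ 0.12572221 -0.66304874 -0.73794329]] [0.62473815 0.18600308 1.19953099]
```

View pics/top0.png

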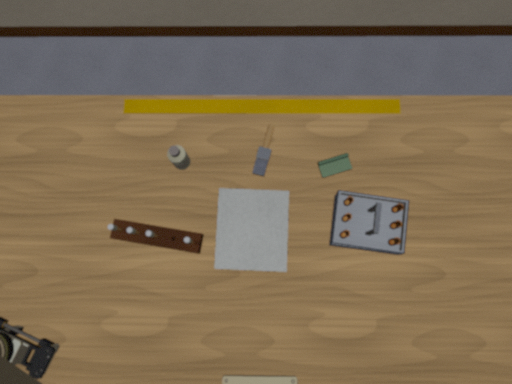

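View pics/side0.png

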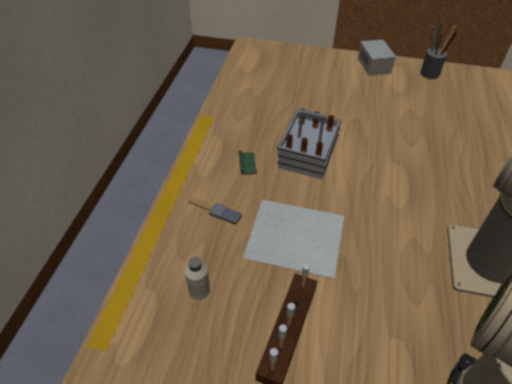

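Top view: the tray on the pile at (370,222), the mat at (252,230), the stand at (155,235) with 4 sticks at (111,227), (130,230), (149,233), (187,240); the hole at about (168,237) is empty. The side view agrees. Next I measure from depth.

```bash
cat > h.py <<'E'
import numpy as np,cv2,pickle
from scipy.spatial.transform import Rotation as Ro
def cloud(c):
    d=c["depth"];v,u=np.mgrid[:d.shape[0],:d.shape[1]]
    K=c["intrinsics"];P=np.stack([(u-K[0,2])/K[0,0]*d,(v-K[1,2])/K[1,1]*d,d],-1)
    W=(P-c["t"])@c["R"];W[d<=0]=np.nan
    return W
def px(c,X):
    p=c["R"]@np.array(X)+c["t"];p=c["intrinsics"]@p;return p[:2]/p[2]
def rect(P):
    (cx,cy),(w,h),a=cv2.minAreaRect((P[:,:2]*1000).astype(np.float32))
    return np.round([cx,cy,w,h,a],1)
def tool(s):  # R
    return Ro.from_rotvec(s["orientation"]).as_matrix()
E
python3 - <<'E'
from h import *
for n in ["top","side"]:
    c=pickle.load(open(n+"0.pkl","rb"));W=cloud(c);f=c["frame"].astype(int)
    print(n)
    x,y,z=W[...,0],W[...,1],W[...,2]
    bench=(np.abs(x-.5)<.3)&(np.abs(y)<.4)&(np.abs(z)<.02);print("bench z",np.nanmedian(z[bench]))
    # white mat
    m=(f.min(-1)>130)&(np.ptp(f,axis=-1)<30)&(np.abs(z)<.02)&(x>.3)&(x<.7)&(np.abs(y)<.25)
    print("mat",m.sum(),rect(W[m]),np.nanmedian(z[m]))
    t=(y<-.12)&(y>-.5)&(x>.3)&(x<.75)
    for a,b in [(.08,.108),(.165,.19)]:
        m=t&(z>a)&(z<b);print("tray",a,m.sum(),rect(W[m]) , np.nanmedian(z[m]),np.nanmean(W[m],0))
    st=(y>.1)&(y<.6)&(x>.3)&(x<.7)
    m=st&(z>.035)&(z<.055);print("stand",m.sum(),rect(W[m]),np.nanmedian(z[m]))
    m=(st&(z>.105)&(z<.14)).astype(np.uint8)
    k,l=cv2.connectedComponents(m)
    for i in range(1,k):
        if (l==i).sum()>5: print("stick",(l==i).sum(),np.round(W[l==i].mean(0),4),np.round(W[l==i].max(0),3),np.round(W[l==i].min(0),3))
s=__import__("plant").readout.read_state();print(tool(s))
E
```

```text
top
bench z -0.00039518764802267564
mat 5667 [533.   26.5 219.1 249.4  88.1] 0.002155366256438714
tray 0.08 1042 [ 548.  -315.8  208.3  155.7   81.9] 0.09620826921322234 [ 0.54947319 -0.3233701   0.09517233]
tray 0.165 192 [ 547.9 -315.    15.4   84.2   80.7] 0.17617650642406799 [ 0.54707931 -0.31425327  0.17587326]
stand 1611 [506.9 314.  272.4  60.2  80.8] 0.044057833310503246
stick 39 [0.5238 0.4202 0.1227] [0.532 0.428 0.13 ] [0.516 0.414 0.106]
stick 36 [0.5155 0.366  0.1236] [0.523 0.375 0.13 ] [0.509 0.36  0.106]
stick 36 [0.5066 0.3118 0.1224] [0.515 0.32  0.131] [0.499 0.306 0.106]
stick 33 [0.4889 0.2038 0.1242] [0.496 0.212 0.132] [0.482 0.197 0.106]
side
bench z 0.00025158471315306694
mat 5343 [535.2  26.6 222.4 249.   88.2] 0.0028859393194917695
tray 0.08 837 [ 549.9 -315.9  217.2  156.7   81.8] 0.09544037893537692 [ 0.55202478 -0.28630341  0.09366473]
tray 0.165 158 [ 550.1 -313.1   19.    83.2   80.6] 0.1749856881797926 [ 0.55014643 -0.31123456  0.17419529]
stand 2512 [509.9 314.7 272.3  60.6  80.7] 0.04487223760067894
stick 66 [0.4919 0.2092 0.1209] [0.5   0.215 0.13 ] [0.484 0.198 0.106]
stick 72 [0.5098 0.3172 0.1222] [0.518 0.323 0.13 ] [0.502 0.307 0.106]
stick 75 [0.5184 0.3714 0.1222] [0.526 0.377 0.132] [0.511 0.362 0.106]
stick 80 [0.527  0.4251 0.1229] [0.535 0.431 0.131] [0.519 0.415 0.105]
[[ 3.94739361e-01 -7.72611033e-04 -9.18792817e-01]
 [ 9.18791673e-01 -1.45631807e-03  3.94740094e-01]
 [-1.64303513e-03 -9.99998641e-01  1.35002519e-04]]
```

Tray centre is about (549,-315) mm at yaw about -8.5°. The mat is at (534,26.5), yaw -1.9°. The stand is at (508,314), yaw -9.2°. Rim, handle, stand and stick heights all match the given sizes. Tool y points down. I'll move over the tray.

```bash
cat >> h.py <<'E'
def go(x,y,z,yaw=None):
    """print shift in tool cm after turning tool x to world angle yaw (mod 180)"""
    from plant import readout
    s=readout.read_state();R=tool(s);p=s["tool_pos"]
    a=np.degrees(np.arctan2(R[1,0],R[0,0]))
    d=0 if yaw is None else (yaw-a+90)%180-90
    R2=Ro.from_euler('z',d,degrees=True).as_matrix()@R
    sh=R2.T@(np.array([x,y,z])-p)*100
    print("t %.1f pos %s yaw %.2f tilt %.2f q6 %.2f F %s open %.4f"%(s["t"],np.round(p,4),a,np.degrees(np.arccos(-R[2,1])),s["q"][5],np.round(s["force"],1),s["opening"]))
    print("wy(deg) %.2f  shift x,y,z cm after turn %s"%(-d,np.round(sh,2)))
E
python3 -m creep '[[[0,0,-5,0,0,-7.1,0],[0,0,-5,0,0,-7.1,0],[0,-4.2,0,-2.3,0,0,0],[0,-4.2,0,-2.3,0,0,0],[0,-4.2,0,-2.3,0,0,0],[0,-4.2,0,-2.3,0,0,0],[0,-4.2,0,-2.3,0,0,0],[0,-4.2,0,-2.3,0,0,0]]]' 20
python3 -m creep '[[[0,-4.2,0,-2.3,0,0,0],[0,-4.2,0,-2.3,0,0,0],[0,-4.2,0,-2.3,0,0,0],[0,-4.2,0,-2.3,0,0,0],[0,-4.2,0,-2.3,0,0,0],[0,-4.2,0,-2.3,0,0,0],[0,-4.2,0,-2.3,0,0,0],[0,-4.2,0,-2.3,0,0,0]]]'
python3 -c "
from h import *
go(.549,-.3155,.33,81.3)"
```

```text
t: 0.9
tool_pos: [0.3359, 0.2758, 0.2993]
orientation: [-1.275, -1.099, 1.116]
force: [1.3, -0.4, -0.2]
opening: 0.0929
t: 1.7
tool_pos: [0.4728, -0.098, 0.3004]
orientation: [-1.275, -1.1, 1.117]
force: [0.5, -0.2, 0.7]
opening: 0.093
t 1.7 pos [ 0.4728 -0.098   0.3004] yaw 82.17 tilt 0.60 q6 -1.74 F [ 0.5 -0.2  0.7] open 0.0930
wy(deg) 0.87  shift x,y,z cm after turn [-20.38  -2.79 -10.82]
```

```bash
python3 - <<'E'
s=open('h.py').read()
s=s.replace("    R2=Ro.from_euler('z',d,degrees=True).as_matrix()@R\n","""    b=np.radians(a+d);R2=np.array([[np.cos(b),0,-np.sin(b)],[np.sin(b),0,np.cos(b)],[0,-1,0]])
""").replace('print("wy(deg) %.2f  shift x,y,z cm after turn %s"%(-d,','print("turn deg %s  shift x,y,z cm after turn %s"%(np.round(Ro.from_matrix(R.T@R2).as_rotvec(degrees=True),2),')
open('h.py','w').write(s)
E
python3 -m creep '[[[0,-4.1,-0.5,-2.2,0,0.9,0],[0,-4.1,-0.5,-2.2,0,0,0],[0,-4.1,-0.5,-2.1,0,0,0],[0,-4.1,-0.5,-2.1,0,0,0],[0,-4.0,-0.5,-2.1,0,0,0],[0,0,0,0,0,0,0],[0,0,0,0,0,0,0],[0,0,0,0,0,0,0]]]'
python3 - <<'E'
from h import *
from plant import optics
go(.549,-.3155,.33,81.3)
c=optics.read_camera("wrist");pickle.dump(c,open("w1.pkl","wb"));cv2.imwrite("pics/w1.png",c["frame"][:,:,::-1])
W=cloud(c);z=W[...,2]
for a,b in [(.085,.108),(.165,.19),(.12,.135)]:
    m=(z>a)&(z<b);print(a,m.sum(),rect(W[m]),np.nanmedian(z[m]))
E
```

```text
t: 2.5
tool_pos: [0.5474, -0.3308, 0.3182]
orientation: [-1.273, -1.077, 1.1]
force: [0.1, 0.6, 0.4]
opening: 0.093
t 2.5 pos [ 0.5474 -0.3308  0.3182] yaw 80.79 tilt 0.89 q6 -2.03 F [0.1 0.6 0.4] open 0.0930
turn deg [-0.84 -0.51 -0.29]  shift x,y,z cm after turn [ 1.54 -1.18  0.08]
0.085 4008 [ 548.1 -317.   207.8  155.4   81.7] 0.09728657258080424
0.165 936 [ 547.5 -316.8   14.    83.4   81.7] 0.1776312715127269
0.12 789 [ 547.7 -317.   160.3  115.1   81.8] 0.12735962234430034
```

View pics/w1.png

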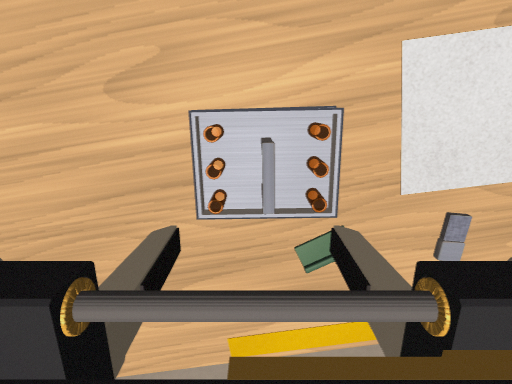

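The wrist view shows the tray near (267,163) with the handle bar near (268,175), and all six vials empty. All three cameras agree within about 2 mm. Now straighten the tool, go down on the bar and grip.

```bash
python3 -m creep '[[[0,1.4,0,0,-0.8,-0.9,-0.3],[0,0,3,0.1,0,0,0],[0,0,4,0,0,0,0],[0,0,4,0,0,0,0],[0,0,0,0,0,0,0],[0,0,0,0,0,0,0],[0,0,0,0,0,0,0],[0,0,0,0,0,0,0]]]'
python3 - <<'E'
from h import *
go(.5485,-.3162,.163,81.7)
E
```

```text
t: 3.35
tool_pos: [0.5521, -0.3084, 0.2186]
orientation: [-1.286, -1.118, 1.108]
force: [0.0, 0.7, -0.0]
opening: 0.093
t 3.4 pos [ 0.5521 -0.3084  0.2186] yaw 82.33 tilt 0.95 q6 -2.03 F [ 0.   0.7 -0. ] open 0.0930
turn deg [ 0.89  0.64 -0.34]  shift x,y,z cm after turn [-0.82  5.56  0.24]
```

```bash
python3 -m creep '[[[0,0,0,0,0.4,0.3,-0.3],[0,-0.8,1,0.2,0,0,0],[0,0,1,0,0,0,0],[0,0,0,0,0,0,0],[0,0,0,0,0,0,0],[0,0,0,0,0,0,0],[0,0,0,0,0,0,0],[0,0,0,0,0,0,0]]]'
python3 - <<'E'
from h import *
go(.5485,-.3162,.163,81.7)
go(.5485,-.3162,.163,81.7)
E
```

```text
t: 4.15
tool_pos: [0.5504, -0.3186, 0.2011]
orientation: [-1.285, -1.113, 1.102]
force: [-0.1, 0.6, -0.2]
opening: 0.0931
t 4.2 pos [ 0.5504 -0.3186  0.2011] yaw 81.96 tilt 0.77 q6 -2.04 F [-0.1  0.6 -0.2] open 0.0931
turn deg [ 0.75  0.26 -0.16]  shift x,y,z cm after turn [0.21 3.81 0.23]
t 4.2 pos [ 0.5504 -0.3186  0.2011] yaw 81.96 tilt 0.77 q6 -2.04 F [-0.1  0.6 -0.2] open 0.0931
turn deg [ 0.75  0.26 -0.16]  shift x,y,z cm after turn [0.21 3.81 0.23]
```

```bash
python3 -m creep '[[[0,0.2,1.2,0.2,0.7,0.2,0],[0,0,1.2,0,0,0,0],[0,0,0.9,0,0,0,0],[0,0,0,0,0,0,0],[0,0,0,0,0,0,0],[0,0,0,0,0,0,0],[0,0,0,0,0,0,0],[0,0,0,0,0,0,0]]]'
python3 - <<'E'
from h import *
go(.5485,-.3162,.163,81.7)
E
```

```text
t: 4.95
tool_pos: [0.5486, -0.3158, 0.1645]
orientation: [-1.275, -1.101, 1.105]
force: [0.9, 0.2, -0.2]
opening: 0.0929
t 5.0 pos [ 0.5486 -0.3158  0.1645] yaw 81.77 tilt 0.15 q6 -2.03 F [ 0.9  0.2 -0.2] open 0.0929
turn deg [-0.05  0.07 -0.14]  shift x,y,z cm after turn [-0.05  0.15  0.01]
```

```bash
python3 -m creep '[[[1,0,0.1,0,0,0,0],[1,0,0,0,0,0,0],[1,0,0,0,0,0,0],[1,0,0,0,0,0,0],[1,0,0,0,0,0,0],[1,0,0,0,0,0,0],[1,0,0,0,0,0,0],[1,0,0,0,0,0,0]]]' 45
python3 -m creep '[[[1,0,0,0,0,0,0],[1,0,0,0,0,0,0],[1,0,-0.5,0,0,0,0],[1,0,-1,0,0,0,0],[1,0,-1,0,0,0,0],[1,0,-1,0,0,0,0],[1,0,0,0,0,0,0],[1,0,0,0,0,0,0]]]' 45
python3 - <<'E'
from h import *
go(.534,.0265,.163,88.1)
E
```

```text
t: 5.75
tool_pos: [0.5491, -0.3162, 0.1647]
orientation: [-1.277, -1.101, 1.105]
force: [-0.7, 0.0, -0.9]
opening: 0.0334
t: 6.55
tool_pos: [0.5497, -0.3165, 0.2046]
orientation: [-1.279, -1.102, 1.105]
force: [0.3, 0.0, -0.1]
opening: 0.0007
t 6.5 pos [ 0.5497 -0.3165  0.2046] yaw 81.76 tilt 0.30 q6 -2.03 F [ 0.3  0.  -0.1] open 0.0007
turn deg [ 0.16 -6.34 -0.26]  shift x,y,z cm after turn [34.23  4.16  2.71]
```

The fingers are slower than I assumed, so I lifted before they had closed and came up empty. Reopen and check the tray.

```bash
python3 -m creep '[[[0,0,0,0,0,0,0],[0,0,-1,0,0,0,0],[0,0,0,0,0,0,0],[0,0,0,0,0,0,0],[0,0,0,0,0,0,0],[0,0,0,0,0,0,0],[0,0,0,0,0,0,0],[0,0,0,0,0,0,0]]]'
cat >> h.py <<'E'
def tray(name,z0=.060,c=None,near=None):
    """tray centre and yaw (mm, deg): rim and handle, tray origin at z0"""
    from plant import optics
    c=c or optics.read_camera(name);W=cloud(c);z=W[...,2]
    k=np.ones(z.shape,bool) if near is None else np.hypot(W[...,0]-near[0],W[...,1]-near[1])<.16
    for a,b,n in [(.028,.045,"rim"),(.107,.125,"bar")]:
        m=k&(z>z0+a)&(z<z0+b)
        if m.sum()>20:print(name,n,m.sum(),rect(W[m]),np.round(np.nanmedian(z[m]),4))
    return c
E
python3 - <<'E'
from h import *
go(.5485,-.3162,.163,81.7)
for n in ["top","side"]: tray(n,near=(.549,-.316))
E
```

```text
t: 7.35
tool_pos: [0.5491, -0.316, 0.214]
orientation: [-1.277, -1.102, 1.105]
force: [0.3, -0.2, 0.7]
opening: 0.06
t 7.3 pos [ 0.5491 -0.316   0.214 ] yaw 81.76 tilt 0.20 q6 -2.03 F [ 0.3 -0.2  0.7] open 0.0600
turn deg [ 0.06  0.06 -0.2 ]  shift x,y,z cm after turn [-0.02  5.1   0.06]
top rim 552 [ 547.9 -315.8  208.   155.5   81.7] 0.0966
side rim 607 [ 549.6 -314.3  215.   156.4   82.2] 0.0966
side bar 144 [ 549.1 -314.7   25.1   83.7   82.5] 0.1759
```

```bash
python3 -m creep '[[[0.4,0,1.6,0,0,0,0],[0.4,0,1.6,0,0,0,0],[0.4,0,1.5,0,0,0,0],[0.4,0,0,0,0,0,0],[0.4,0,0,0,0,0,0],[1,0,0,0,0,0,0],[1,0,0,0,0,0,0],[1,0,0,0,0,0,0]]]' 45
python3 -m creep '[[[1,0,0,0,0,0,0],[1,0,0,0,0,0,0],[1,0,0,0,0,0,0],[1,0,0,0,0,0,0],[1,0,0,0,0,0,0],[1,0,0,0,0,0,0],[1,0,0,0,0,0,0],[1,0,0,0,0,0,0]]]' 45
python3 -c "
from h import *
go(.534,.0265,.163,88.1)"
```

```text
t: 8.25
tool_pos: [0.5483, -0.3156, 0.161]
orientation: [-1.274, -1.101, 1.105]
force: [0.0, 0.1, 0.4]
opening: 0.0365
t: 9.05
tool_pos: [0.5492, -0.3162, 0.1629]
orientation: [-1.277, -1.102, 1.105]
force: [0.2, -0.4, -0.3]
opening: 0.0001
t 9.1 pos [ 0.5492 -0.3162  0.1629] yaw 81.76 tilt 0.21 q6 -2.03 F [ 0.2 -0.4 -0.3] open 0.0001
turn deg [ 0.06 -6.34 -0.2 ]  shift x,y,z cm after turn [ 3.42e+01 -1.00e-02  2.65e+00]
```

```bash
python3 - <<'E'
from h import *
from plant import optics
c=optics.read_camera("side");w=optics.read_camera("wrist")
a=cv2.resize(c["frame"][60:240,220:420],None,fx=2,fy=2);b=cv2.resize(w["frame"],(480,360))
pickle.dump((c,w),open("s2.pkl","wb"))
cv2.imwrite("pics/s2.png",np.hstack([cv2.resize(a,(320,288)),cv2.resize(b,(384,288))])[:,:,::-1])
E
```

```text
(no output)
```

View pics/s2.png

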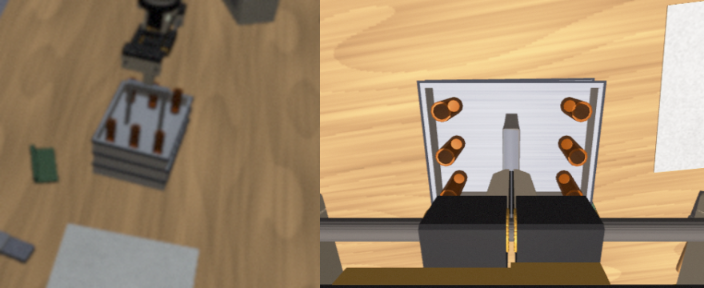

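```bash
python3 - <<'E'
from h import *
c,w=pickle.load(open("s2.pkl","rb"))
W=cloud(c)
print("TCP px side",px(c,[.549,-.316,.163]),"crop",(px(c,[.549,-.316,.163])-[220,60])*1.6)
u,v=px(c,[.549,-.316,.163]).astype(int)
for (cu,cv_) in [(140,75),(140,65),(145,50),(150,80),(125,75)]:
    uu,vv=int(220+cu/1.6),int(60+cv_/1.6);print((cu,cv_),np.round(W[vv,uu],3))
m=(np.hypot(W[...,0]-.549,W[...,1]+.316)<.2)&(W[...,2]>.19)&(W[...,2]<.4)
P=W[m];print(m.sum(),P.min(0),P[np.argsort(P[:,2])[:15]].round(3))
print("wrist cam pos",-w["R"].T@w["t"], w["R"])
W=cloud(w);z=W[...,2]
for uu,vv in [(256,225),(256,200),(256,170),(256,160),(256,240)]:print(np.round(W[vv,uu],3))
E
```

```text
TCP px side [311.95974675 116.36024104] crop [147.1355948   90.17638567]
(140, 75) [ 0.587 -0.591 -0.   ]
(140, 65) [ 0.564 -0.228  0.282]
(145, 50) [ 0.559 -0.238  0.306]
(150, 80) [ 0.547 -0.3    0.199]
(125, 75) [ 0.62  -0.58   0.002]
1508 [ 0.50187216 -0.40171325  0.19034162] [[ 0.542 -0.308  0.19 ]
 [ 0.547 -0.302  0.19 ]
 [ 0.55  -0.3    0.191]
 [ 0.559 -0.302  0.192]
 [ 0.556 -0.302  0.192]
 [ 0.553 -0.298  0.192]
 [ 0.553 -0.303  0.192]
 [ 0.542 -0.309  0.193]
 [ 0.544 -0.298  0.193]
 [ 0.54  -0.318  0.194]
 [ 0.55  -0.299  0.196]
 [ 0.556 -0.301  0.196]
 [ 0.541 -0.319  0.197]
 [ 0.547 -0.297  0.197]
 [ 0.553 -0.3    0.198]]
wrist cam pos [ 0.4696472  -0.30438549  0.3464696 ] [[ 0.14322996  0.98968115 -0.00404989]
 [ 0.94858615 -0.1361132   0.28575777]
 [ 0.28225783 -0.04477074 -0.95829332]]
[ 0.54  -0.315  0.178]
[ 0.524 -0.312  0.177]
[ 0.506 -0.31   0.175]
[ 0.51 -0.31  0.12]
[ 0.541 -0.315  0.198]
```

```bash
python3 - <<'E'
from h import *
c,w=pickle.load(open("s2.pkl","rb"))
W=cloud(w)
for v in [222,228,234,240,246,252,258]: print(v,[(u,np.round(W[v,u]*1000).astype(int).tolist()) for u in (232,244,252,256,262,274)])
W=cloud(c);z=W[...,2]
cv2.imwrite("pics/s3.png",cv2.resize(c["frame"][80:150,270:350],(800,700),interpolation=cv2.INTER_NEAREST)[:,:,::-1][:600])
for v in range(96,124,3): print(v,[np.round(W[v,u]*1000).astype(int).tolist() for u in (302,307,312,317)])
E
```

```text
222 [(232, [578, -344, 72]), (244, [537, -322, 177]), (252, [538, -317, 177]), (256, [538, -314, 179]), (262, [539, -311, 177]), (274, [583, -303, 74])]
228 [(232, [584, -345, 73]), (244, [538, -321, 185]), (252, [541, -317, 180]), (256, [541, -315, 180]), (262, [540, -311, 184]), (274, [589, -303, 74])]
234 [(232, [538, -328, 192]), (244, [538, -321, 194]), (252, [540, -317, 191]), (256, [541, -315, 190]), (262, [540, -311, 193]), (274, [541, -304, 192])]
240 [(232, [537, -327, 202]), (244, [538, -321, 201]), (252, [541, -317, 197]), (256, [541, -315, 198]), (262, [539, -311, 202]), (274, [540, -305, 201])]
246 [(232, [538, -327, 207]), (244, [539, -321, 207]), (252, [541, -317, 205]), (256, [541, -315, 205]), (262, [540, -311, 208]), (274, [540, -305, 210])]
252 [(232, [537, -326, 215]), (244, [538, -320, 216]), (252, [541, -317, 211]), (256, [541, -315, 212]), (262, [540, -311, 213]), (274, [541, -306, 214])]
258 [(232, [538, -326, 220]), (244, [538, -320, 221]), (252, [541, -317, 217]), (256, [541, -315, 217]), (262, [540, -312, 220]), (274, [541, -306, 220])]
96 [[578, -224, 296], [564, -223, 299], [551, -218, 304], [537, -215, 308]]
99 [[578, -232, 280], [564, -223, 289], [550, -218, 295], [536, -218, 297]]
102 [[577, -231, 271], [563, -233, 272], [549, -231, 276], [536, -228, 280]]
105 [[606, -591, 1], [588, -599, -2], [548, -225, 270], [535, -229, 270]]
108 [[589, -401, 127], [586, -582, -3], [551, -301, 205], [548, -583, 2]]
111 [[581, -316, 178], [566, -317, 179], [550, -299, 196], [546, -570, -1]]
114 [[580, -311, 170], [565, -311, 173], [549, -307, 179], [534, -308, 180]]
117 [[580, -322, 151], [571, -415, 83], [548, -306, 168], [533, -303, 173]]
120 [[579, -325, 136], [569, -411, 73], [552, -411, 76], [534, -376, 106]]
123 [[583, -382, 80], [567, -394, 74], [550, -384, 85], [533, -376, 94]]
```

View pics/s3.png

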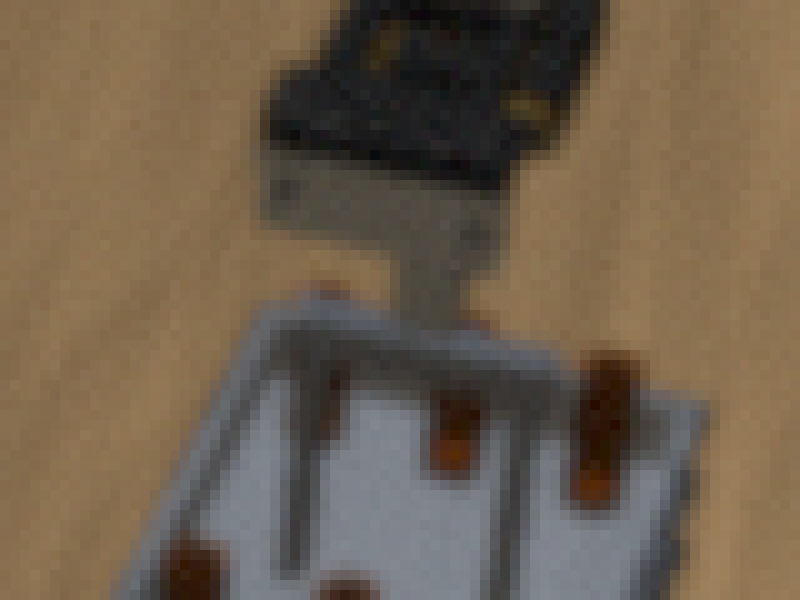

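```bash
python3 - <<'E'
from h import *
c,w=pickle.load(open("s2.pkl","rb"));w1=pickle.load(open("w1.pkl","rb"))
for n,x,tp in (("w1",w1,[.5474,-.3308,.3182]),("s2",w,[.5492,-.3162,.1629])):
    p=-x["R"].T@x["t"];print(n,"cam-tcp",p-tp)
    W=cloud(x);m=(W[...,2]>tp[2]-.03)&(W[...,2]<tp[2]+.08)&(np.hypot(W[...,0]-tp[0],W[...,1]-tp[1])<.09)
    P=W[m];print(m.sum());P=P[np.argsort(P[:,2])];print(np.round(P[[0,5,20,50,100,200]]-tp,3))
# side cam: lowest finger pts at top0/side0 start pose
s=pickle.load(open("side0.pkl","rb"));t=pickle.load(open("top0.pkl","rb"))
for n,x in (("side",s),("top",t)):
    W=cloud(x);tp=np.array([.237,.551,.200]);m=(W[...,2]>.1)&(np.hypot(W[...,0]-tp[0],W[...,1]-tp[1])<.15)
    P=W[m];P=P[np.argsort(P[:,2])];print(n,m.sum(),np.round(P[[0,3,10,30,60,100]]-tp,3) if m.sum()>100 else P)
E
```

```text
w1 cam-tcp [-0.0763258   0.01295341  0.18481715]
5757
[[ 0.005  0.046  0.017]
 [-0.017 -0.047  0.018]
 [-0.006 -0.047  0.018]
 [-0.011 -0.046  0.019]
 [-0.009 -0.046  0.02 ]
 [ 0.001  0.047  0.023]]
s2 cam-tcp [-0.0795528   0.01181451  0.1835696 ]
3591
[[-0.039  0.001 -0.028]
 [-0.04  -0.001 -0.028]
 [-0.038  0.012 -0.025]
 [-0.038  0.009 -0.02 ]
 [-0.043  0.004  0.007]
 [-0.008  0.007  0.013]]
side 3872 [[ 0.001 -0.087  0.105]
 [ 0.006 -0.078  0.107]
 [ 0.007 -0.074  0.111]
 [ 0.011 -0.057  0.119]
 [ 0.002 -0.085  0.124]
 [ 0.007 -0.06   0.125]]
top 2264 [[ 0.024  0.04   0.018]
 [ 0.021  0.039  0.019]
 [-0.02  -0.057  0.023]
 [ 0.025  0.042  0.033]
 [ 0.02   0.041  0.069]
 [-0.059 -0.069  0.105]]
```

The cameras agree with each other that the fingertips are about 17 mm above the reported TCP, not 11 mm below it. The fingers therefore closed just over the bar at z≈0.18. I'll go by what the cameras show: grasp point ≈ tool z + 36 mm. Rise, reopen and go deeper.

```bash
python3 -m creep '[[[0,0,-1,0,0,0,0],[0.4,0,-1,0,0,0,0],[0.4,0,0,0,0,0,0],[0.4,0,0,0,0,0,0],[0.4,0,0,0,0,0,0],[0.4,0,0,0,0,0,0],[0.4,0,0,0,0,0,0],[0.4,0,0,0,0,0,0]]]'
python3 -m creep '[[[0.4,0,1.5,0,0,0,0],[0.4,0,1.5,0,0,0,0],[0.4,0,1,0,0,0,0],[0.4,0,0.6,0,0,0,0],[0.4,0,0,0,0,0,0],[0.4,0,0,0,0,0,0],[0.4,0,0,0,0,0,0],[0.4,0,0,0,0,0,0]]]'
python3 -c "
from h import *
go(.5485,-.3162,.134,81.7)"
```

```text
t: 9.95
tool_pos: [0.5493, -0.3163, 0.1852]
orientation: [-1.278, -1.102, 1.105]
force: [-0.5, -0.1, -0.1]
opening: 0.0552
t: 10.75
tool_pos: [0.5482, -0.3156, 0.1326]
orientation: [-1.274, -1.101, 1.105]
force: [-0.4, -0.2, -0.0]
opening: 0.0557
t 10.8 pos [ 0.5482 -0.3156  0.1326] yaw 81.76 tilt 0.15 q6 -2.03 F [-0.4 -0.2 -0. ] open 0.0557
turn deg [-0.08  0.06 -0.12]  shift x,y,z cm after turn [-0.05 -0.14 -0.04]
```

```bash
python3 -m creep '[[[1,0,0,0,0,0,0],[1,0,0,0,0,0,0],[1,0,0,0,0,0,0],[1,0,0,0,0,0,0],[1,0,0,0,0,0,0],[1,0,0,0,0,0,0],[1,0,0,0,0,0,0],[1,0,0,0,0,0,0]]]' 45
python3 -c "
from h import *
go(.534,.0265,.163,88.1)"
```

```text
t: 11.55
tool_pos: [0.5492, -0.3163, 0.1346]
orientation: [-1.277, -1.102, 1.105]
force: [0.9, -0.6, -0.1]
opening: 0.0137
t 11.6 pos [ 0.5492 -0.3163  0.1346] yaw 81.76 tilt 0.23 q6 -2.03 F [ 0.9 -0.6 -0.1] open 0.0137
turn deg [ 0.07 -6.34 -0.21]  shift x,y,z cm after turn [34.22 -2.84  2.65]
```

Gripped, with the opening at 13.7 mm on the 14 mm bar. Lift.

```bash
python3 -m creep '[[[1,0,-0.5,0,0,0,0],[1,0,-1,0,0,0,0],[1,0,-1.5,0,0,0,0],[1,0,-2,0,0,0,0],[1,0,-2,0,0,0,0],[1,0,-1,0,0,0,0],[1,0,0,0,0,0,0],[1,0,0,0,0,0,0]]]'
python3 - <<'E'
from h import *
go(.534,.0265,.2,88.1)
from plant import optics
for n in ("top","side"):
    c=optics.read_camera(n);tray(n,z0=.060+.083,c=c,near=(.549,-.316))
E
```

```text
t: 12.35
tool_pos: [0.548, -0.3152, 0.2197]
orientation: [-1.274, -1.101, 1.105]
force: [-0.1, 0.6, -4.2]
opening: 0.0135
t 12.3 pos [ 0.548  -0.3152  0.2197] yaw 81.76 tilt 0.15 q6 -2.03 F [-0.1  0.6 -4.2] open 0.0135
turn deg [-0.09 -6.34 -0.12]  shift x,y,z cm after turn [34.1   1.97  2.53]
top rim 641 [ 546.4 -315.   208.8  155.3   81.8] 0.1815
side rim 714 [ 548.7 -314.4  215.3  156.    81.8] 0.181
side bar 157 [ 549.5 -304.    31.3   84.1   88.5] 0.2594
```

```bash
python3 -m creep '[[[1,2,0,0.2,0,-3.2,0],[1,3.4,0,0.3,0,-3.1,0],[1,3.5,0,0.3,0,0,0],[1,3.5,0,0.3,0,0,0],[1,3.5,0,0.3,0,0,0],[1,3.5,0,0.3,0,0,0],[1,3.5,0,0.2,0,0,0],[1,3.5,0,0.2,0,0,0]]]'
python3 -m creep '[[[1,3,0,0.2,0,0,0],[1,2,0,0,0,0,0],[1,0,0,0,0,0,0],[1,0,0,0,0,0,0],[1,0,0,0,0,0,0],[1,0,0,0,0,0,0],[1,0,0,0,0,0,0],[1,0,0,0,0,0,0]]]'
python3 - <<'E'
from h import *
go(.534,.0265,.0776,88.1)
E
```

```text
t: 13.25
tool_pos: [0.5316, -0.0394, 0.2091]
orientation: [-1.206, -1.181, 1.195]
force: [0.5, -1.0, -3.3]
opening: 0.0137
t: 14.05
tool_pos: [0.5257, 0.0184, 0.2043]
orientation: [-1.193, -1.185, 1.206]
force: [0.5, -0.7, -3.4]
opening: 0.0132
t 14.1 pos [0.5257 0.0184 0.2043] yaw 89.22 tilt 1.44 q6 -1.62 F [ 0.5 -0.7 -3.4] open 0.0132
turn deg [-1.39  1.13  0.37]  shift x,y,z cm after turn [ 0.83 12.67 -0.8 ]
```

```bash
python3 -m creep '[[[1,0.8,0,-0.8,-0.7,0.5,0.2],[1,0,0,0,-0.7,0.5,0.2],[1,0,2.5,0,0,0,0],[1,0,2.5,0,0,0,0],[1,0,2.5,0,0,0,0],[1,0,1,0,0,0,0],[1,0,0,0,0,0,0],[1,0,0,0,0,0,0]]]'
python3 - <<'E'
from h import *
go(.534,.0265,.0776,88.1)
E
```

```text
t: 14.85
tool_pos: [0.5375, 0.0267, 0.1195]
orientation: [-1.234, -1.189, 1.18]
force: [0.1, -0.2, -3.7]
opening: 0.0137
t 14.8 pos [0.5375 0.0267 0.1195] yaw 87.98 tilt 0.58 q6 -1.58 F [ 0.1 -0.2 -3.7] open 0.0137
turn deg [ 0.57 -0.12 -0.11]  shift x,y,z cm after turn [-0.03  4.19  0.35]
```

```bash
python3 -m creep '[[[1,0,0,0.3,0.5,0,0],[1,0,1,0,0,0,0],[1,0,1,0,0,0,0],[1,0,1,0,0,0,0],[1,0,0.6,0,0,0,0],[1,0,0,0,0,0,0],[1,0,0,0,0,0,0],[1,0,0,0,0,0,0]]]'
python3 - <<'E'
from h import *
go(.534,.0265,.0776,88.1)
E
```

```text
t: 15.65
tool_pos: [0.5366, 0.0266, 0.0838]
orientation: [-1.231, -1.186, 1.182]
force: [0.3, 0.5, -3.7]
opening: 0.0136
t 15.7 pos [0.5366 0.0266 0.0838] yaw 87.96 tilt 0.34 q6 -1.58 F [ 0.3  0.5 -3.7] open 0.0136
turn deg [ 0.32 -0.14 -0.11]  shift x,y,z cm after turn [-0.02  0.62  0.26]
```

```bash
python3 -m creep '[[[1,0,0.2,0.2,0.3,0,0],[1,0,0.2,0.1,0,0,0],[1,0,0.2,0,0,0,0],[1,0,0,0,0,0,0],[1,0,0,0,0,0,0],[1,0,0,0,0,0,0],[1,0,0,0,0,0,0],[1,0,0,0,0,0,0]]]'
python3 - <<'E'
from h import *
go(.534,.0265,.0776,88.1)
for n in ("top","side"): c=tray(n,z0=.003,near=(.534,.026))
E
```

```text
t: 16.45
tool_pos: [0.5344, 0.0266, 0.0786]
orientation: [-1.229, -1.184, 1.183]
force: [0.0, -0.3, -3.6]
opening: 0.0139
t 16.4 pos [0.5344 0.0266 0.0786] yaw 87.96 tilt 0.17 q6 -1.58 F [ 0.  -0.3 -3.6] open 0.0139
turn deg [ 0.12 -0.14 -0.12]  shift x,y,z cm after turn [-0.02  0.1   0.04]
top rim 270 [533.3  52.8 258.3 155.3  88.3] 0.0407
top bar 25 [498.9  27.5  13.7  11.5   1.6] 0.1207
side rim 769 [536.4  52.7 261.2 155.4  88. ] 0.0411
side bar 29 [498.4  31.5  15.4  10.3  86.3] 0.1204
```

```bash
python3 -m creep '[[[1,0,0.2,0,0,0,0],[1,0,0.1,0,0,0,0],[1,0,0,0,0,0,0],[0.4,0,0,0,0,0,0],[0.4,0,0,0,0,0,0],[0.4,0,0,0,0,0,0],[0.4,0,0,0,0,0,0],[0.4,0,0,0,0,0,0]]]'
python3 -m creep '[[[0.4,0,0,0,0,0,0],[0.4,0,-1.5,0,0,0,0],[0.4,0,-3,0,0,0,0],[0.4,0,-5,0,0,0,0],[0.4,0,-5,0,0,0,0],[0.4,0,-2,0,0,0,0],[0.4,0,0,0,0,0,0],[0.4,0,0,0,0,0,0]]]'
python3 - <<'E'
from h import *
from plant import optics
go(.5066,.3118,.2,170.8)
for n in ("top","side","wrist"): c=tray(n,z0=.003,near=(.534,.015))
pickle.dump(c,open("w4.pkl","wb"));cv2.imwrite("pics/w4.png",c["frame"][:,:,::-1])
W=cloud(c);m=(c["frame"].min(-1)>150)&(np.abs(W[...,2])<.02);print("mat seen",m.sum(),rect(W[m]),np.nanmedian(W[m][:,2]))
E
```

```text
t: 17.35
tool_pos: [0.537, 0.0266, 0.0795]
orientation: [-1.233, -1.188, 1.181]
force: [-0.2, 0.0, -0.1]
opening: 0.0491
t: 18.15
tool_pos: [0.5343, 0.027, 0.2551]
orientation: [-1.233, -1.188, 1.181]
force: [-0.9, 0.0, -0.8]
opening: 0.0559
t 18.1 pos [0.5343 0.027  0.2551] yaw 87.97 tilt 0.46 q6 -1.58 F [-0.9  0.  -0.8] open 0.0559
turn deg [  0.28 -82.83  -0.42]  shift x,y,z cm after turn [  7.29   5.51 -27.67]
top rim 302 [499.4  28.4 207.4  92.2  86.3] 0.0397
top bar 65 [509.2  27.6  34.3  11.4   0.7] 0.1198
side rim 826 [536.3  27.5 212.1 155.4  88. ] 0.0399
side bar 202 [535.6  29.5  16.4  83.3  88.5] 0.1198
wrist rim 3907 [534.4  26.  208.  155.3  88. ] 0.0403
wrist bar 895 [533.2  26.5  13.1  82.7  87.7] 0.1207
mat seen 17401 [577.6  24.  222.9 338.8  88. ] 0.014764305492365709
```

View pics/w4.png

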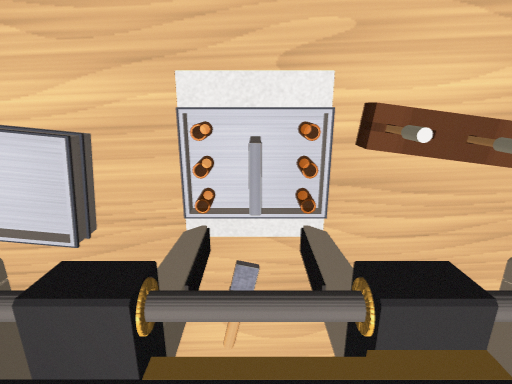

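The wrist view shows the tray centred on the mat, (534,26) against the mat's (534,26.5), with its yaw matching. Next, turn the jaws across the stand and go over the stick in hole 0.

```bash
python3 -m creep '[[[0.4,0,0,0,0,8.1,0],[0.4,0,0,0,0,8.1,0],[0.4,0,0,0,0,8.1,0],[0.4,0,0,0,0,8.1,0],[0.4,0,0,0,0,8.1,0],[0.4,0,0,0,0,8.1,0],[0.4,0,0,0,0,8.1,0],[0.4,0,0,0,0,8.1,0]]]' 30
python3 -m creep '[[[0.4,0,0,0,0,8,0],[0.4,0,0,0,0,8,0],[0.4,0,0,0,0,8,0],[0.4,0,0,0,0,4,0],[0.4,-2,0,4,0,0,0],[0.4,-2,0,4,0,0,0],[0.4,-2,0,4,0,0,0],[0.4,0,0,0,0,0,0]]]'
python3 - <<'E'
from h import *
go(.4908,.2058,.2,-9.2)
E
```

```text
t: 19.1
tool_pos: [0.5244, 0.0274, 0.2341]
orientation: [-1.548, -0.263, 0.304]
force: [0.8, 0.3, 0.3]
opening: 0.0557
t: 19.9
tool_pos: [0.4728, 0.157, 0.2165]
orientation: [-1.573, 0.17, -0.08]
force: [-0.5, -0.6, 0.2]
opening: 0.0556
t 19.9 pos [0.4728 0.157  0.2165] yaw -9.14 tilt 3.30 q6 0.37 F [-0.5 -0.6  0.2] open 0.0556
turn deg [ 0.64  0.08 -3.24]  shift x,y,z cm after turn [1.   1.65 5.11]
```

```bash
python3 -m creep '[[[0.4,0,-0.8,0,0.3,0,-1.6],[0.4,0,0,0,0.3,0,-1.5],[0.4,1,0,2.5,0,0,0],[0.4,0,0,2.4,0,0,0],[0.4,0,0,0,0,0,0],[0.4,0,0,0,0,0,0],[0.4,0,0,0,0,0,0],[0.4,0,0,0,0,0,0]]]'
cat >> h.py <<'E'
def sticks(c,zlo=.105,zhi=.14):
    W=cloud(c);z=W[...,2];f=c["frame"].astype(int)
    m=((z>zlo)&(z<zhi)&(f.min(-1)>90)&(np.ptp(f,axis=-1)<45)).astype(np.uint8)
    k,l=cv2.connectedComponents(m)
    for i in range(1,k):
        P=W[l==i]
        if len(P)>15 and len(P)<6000: 
            T=P[P[:,2]>P[:,2].max()-.006];print("stick n%d top %s  mid %s ext %s"%(len(P),np.round(P.max(0),4)[2],np.round((T.max(0)+T.min(0))/2,4)[:2],np.round(np.ptp(T,axis=0)*1000,1)))
E
python3 - <<'E'
from h import *
from plant import optics
go(.4908,.2058,.2,-9.2)
c=optics.read_camera("wrist");pickle.dump(c,open("w5.pkl","wb"));cv2.imwrite("pics/w5.png",c["frame"][:,:,::-1])
sticks(c)
E
```

```text
t: 20.7
tool_pos: [0.486, 0.1993, 0.2125]
orientation: [-1.576, 0.137, -0.114]
force: [0.3, 0.0, 0.6]
opening: 0.0557
t 20.7 pos [0.486  0.1993 0.2125] yaw -9.17 tilt 0.96 q6 0.45 F [0.3 0.  0.6] open 0.0557
turn deg [ 0.56  0.03 -0.79]  shift x,y,z cm after turn [0.37 1.25 0.72]
stick n326 top 0.1287  mid [0.5074 0.3127] ext [15.6 15.5  5.9]
stick n86 top 0.1085  mid [0.73   0.2504] ext [ 5.8 23.3  3.4]
stick n273 top 0.1288  mid [0.4898 0.2047] ext [15.6 15.7  6. ]
stick n394 top 0.1223  mid [0.5148 0.0279] ext [45.2 15.4  4.1]
```

View pics/w5.png

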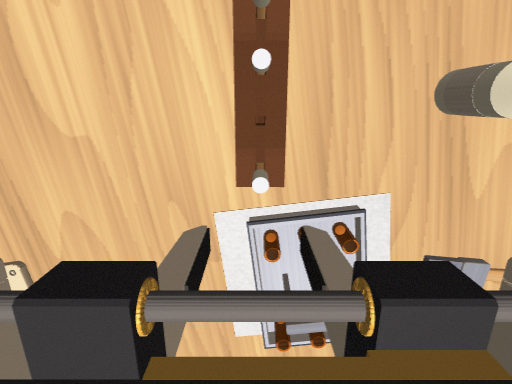

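The wrist view shows stick 0 at (260,185), measured (490,205) mm. Correct and descend to it.

```bash
python3 -m creep '[[[0.4,0.4,1,0.7,0.5,0,-0.7],[0.4,0,2.5,0,0,0,0],[0.4,0,2.5,0,0,0,0],[0.4,0,1.5,0,0,0,0],[0.4,0,0,0,0,0,0],[0.4,0,0,0,0,0,0],[0.4,0,0,0,0,0,0],[0.4,0,0,0,0,0,0]]]'
python3 - <<'E'
from h import *
go(.4903,.2052,.076,-9.2)
tray("side",.003,near=(.534,.0));tray("top",.003,near=(.534,.0))
E
```

```text
t: 21.55
tool_pos: [0.4941, 0.2031, 0.1398]
orientation: [-1.565, 0.124, -0.134]
force: [-0.7, -0.2, 0.4]
opening: 0.0555
t 21.6 pos [0.4941 0.2031 0.1398] yaw -9.40 tilt 0.36 q6 0.46 F [-0.7 -0.2  0.4] open 0.0555
turn deg [-0.12 -0.2   0.34]  shift x,y,z cm after turn [-0.4   6.38  0.14]
side rim 421 [537.6  30.1 209.2 151.9  87.7] 0.0399
side bar 26 [555.4  26.1  10.8  23.6  84.4] 0.121
top rim 698 [533.6  27.4 207.4 155.6  88.2] 0.0395
top bar 151 [533.4  27.3  13.9  82.6  88.1] 0.1203
```

Tray unmoved. Continue down.

```bash
python3 -m creep '[[[0.4,-0.4,0,0.1,0,-0.2,0.3],[0.4,0,1.5,0,0,0,0],[0.4,0,2,0,0,0,0],[0.4,0,1.8,0,0,0,0],[0.4,0,0.5,0,0,0,0],[0.4,0,0,0,0,0,0],[0.4,0,0,0,0,0,0],[0.4,0,0,0,0,0,0]]]'
python3 - <<'E'
from h import *
go(.4903,.2052,.076,-9.2)
E
```

```text
t: 22.45
tool_pos: [0.4905, 0.2057, 0.079]
orientation: [-1.564, 0.123, -0.127]
force: [-0.2, 0.9, 0.0]
opening: 0.0556
t 22.4 pos [0.4905 0.2057 0.079 ] yaw -9.13 tilt 0.23 q6 0.46 F [-0.2  0.9  0. ] open 0.0556
turn deg [-0.18  0.07  0.13]  shift x,y,z cm after turn [-0.01  0.3  -0.06]
```

```bash
python3 -m creep '[[[1,0,0.2,0,0,0,0],[1,0,0,0,0,0,0],[1,0,0,0,0,0,0],[1,0,0,0,0,0,0],[1,0,0,0,0,0,0],[1,0,0,0,0,0,0],[1,0,0,0,0,0,0],[1,0,0,0,0,0,0]]]' 30
python3 -c "
from h import *
go(.4903,.2052,.240,-9.2)"
python3 -m creep '[[[1,0,-1,0,0,0,0],[1,0,-1.5,0,0,0,0],[1,0,-2,0,0,0,0],[1,0,-3,0,0,0,0],[1,0,-4,0,0,0,0],[1,0,-3,0,0,0,0],[1,0,0,0,0,0,0],[1,0,0,0,0,0,0]]]'
python3 - <<'E'
from h import *
import math
# vial 3..: targets from wrist/top/side tray fit
c,s=math.cos(math.radians(-2)),math.sin(math.radians(-2))
for i,(x,y) in enumerate([(-48,70),(0,70),(48,70),(-48,-70),(0,-70),(48,-70)]): print(i,round(534.4+c*x-s*y,1),round(27+s*x+c*y,1))
go(.4903,.2052,.240,-9.2)
E
```

```text
t: 23.25
tool_pos: [0.492, 0.2064, 0.0795]
orientation: [-1.562, 0.12, -0.13]
force: [-0.6, -0.4, -0.9]
opening: 0.0156
t 23.2 pos [0.492  0.2064 0.0795] yaw -9.13 tilt 0.44 q6 0.46 F [-0.6 -0.4 -0.9] open 0.0156
turn deg [-0.29  0.07  0.32]  shift x,y,z cm after turn [ -0.15 -16.05  -0.14]
t: 24.05
tool_pos: [0.4915, 0.2056, 0.2381]
orientation: [-1.561, 0.116, -0.134]
force: [0.3, 0.2, -0.2]
opening: 0.0154
0 488.9 98.6
1 536.8 97.0
2 584.8 95.3
3 484.0 -41.3
4 532.0 -43.0
5 579.9 -44.6
t 24.1 pos [0.4915 0.2056 0.2381] yaw -9.14 tilt 0.73 q6 0.46 F [ 0.3  0.2 -0.2] open 0.0154
turn deg [-0.41  0.06  0.6 ]  shift x,y,z cm after turn [-0.11 -0.19 -0.06]
```

```bash
python3 -c "
from h import *
go(.484,-.0413,.240,-9.2)"
python3 -m creep '[[[1,0.2,0,-2,-0.2,0,0.3],[1,0.5,0,-4,0,0,0],[1,0.5,0,-4,0,0,0],[1,0.5,0,-4,0,0,0],[1,0.5,0,-4,0,0,0],[1,0.5,0,-3,0,0,0],[1,0.3,0,-2,0,0,0],[1,0,0,0,0,0,0]]]'
python3 - <<'E'
from h import *
go(.484,-.0413,.240,-9.2)
tray("side",.003,near=(.534,.0));tray("top",.003,near=(.534,.0))
E
```

```text
t 24.1 pos [0.4915 0.2056 0.2381] yaw -9.14 tilt 0.73 q6 0.46 F [ 0.3  0.2 -0.2] open 0.0154
turn deg [-0.41  0.06  0.6 ]  shift x,y,z cm after turn [  3.21  -0.19 -24.5 ]
t: 24.85
tool_pos: [0.4796, -0.0334, 0.2299]
orientation: [-1.564, 0.127, -0.118]
force: [-0.0, -0.1, 0.2]
opening: 0.0154
t 24.9 pos [ 0.4796 -0.0334  0.2299] yaw -8.94 tilt 0.35 q6 -0.02 F [-0.  -0.1  0.2] open 0.0154
turn deg [-0.15  0.26 -0.31]  shift x,y,z cm after turn [ 0.56 -1.01 -0.71]
side rim 813 [536.2  27.1 213.8 155.1  88. ] 0.0399
side bar 203 [536.   29.6  18.2  83.5  87.6] 0.12
top rim 299 [535.   70.1 121.1 155.3  88.3] 0.04
```

```bash
python3 -m creep '[[[1,0.5,0,-0.7,-0.1,0.2,-0.2],[1,0,1.5,0,0,0,0],[1,0,2,0,0,0,0],[1,0,1.3,0,0,0,0],[1,0,0,0,0,0,0],[1,0,0,0,0,0,0],[1,0,0,0,0,0,0],[1,0,0,0,0,0,0]]]'
python3 - <<'E'
from h import *
from plant import optics
go(.484,-.0413,.165,-9.2)
c=optics.read_camera("side");w=optics.read_camera("wrist")
pickle.dump((c,w),open("i1.pkl","wb"))
print("side px vial3 mouth",px(c,[.484,-.0413,.071]),"tip",px(c,[.484,-.0413,.0925]))
tray("wrist",.003,c=w,near=(.534,.0))
a=cv2.resize(c["frame"][160:290,220:360],(400,371));b=cv2.resize(w["frame"],(400,300))
o=np.zeros((371,800,3),np.uint8);o[:,:400]=a;o[:300,400:]=b
cv2.imwrite("pics/i1.png",o[:,:,::-1])
E
```

```text
t: 25.75
tool_pos: [0.4838, -0.0341, 0.1774]
orientation: [-1.564, 0.121, -0.116]
force: [-0.3, -0.8, -1.2]
opening: 0.0152
t 25.8 pos [ 0.4838 -0.0341  0.1774] yaw -8.67 tilt 0.26 q6 -0.03 F [-0.3 -0.8 -1.2] open 0.0152
turn deg [-0.17  0.53 -0.2 ]  shift x,y,z cm after turn [ 0.13  1.24 -0.7 ]
side px vial3 mouth [318.89565973 204.89261556] tip [319.78082846 199.79674663]
wrist rim 7056 [533.8  26.3 207.8 155.6  88. ] 0.0402
wrist bar 1968 [516.1  16.  116.2  55.9  31.8] 0.1207
```

View pics/i1.png

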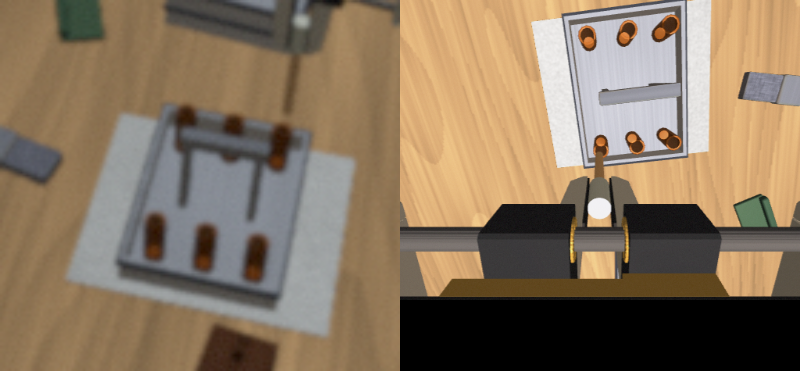

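The stick is held upright, and its tip at (288,110) in the side crop stands above vial 3. Before lowering I measure the shaft axis in the tool frame.

```bash
python3 - <<'E'
from h import *
c,w=pickle.load(open("i1.pkl","rb"))
tp=np.array([.4838,-.0341,.1774])
for n,x in (("wrist",w),("side",c)):
    W=cloud(x);z=W[...,2]
    m=(np.hypot(W[...,0]-tp[0],W[...,1]-tp[1])<.02)&(z>.10)&(z<.185)
    P=W[m];
    for a in np.arange(.10,.185,.012):
        Q=P[(P[:,2]>a)&(P[:,2]<a+.012)]
        if len(Q)>2: print(n,round(a,3),len(Q),np.round(((Q.min(0)+Q.max(0))/2-tp)*1000,1),"near",np.round((np.median(Q,0)-tp)*1000,1), "ext",np.round(np.ptp(Q,axis=0)*1000,1))
E
```

```text
wrist 0.1 21 [ -1.3   0.5 -69.3] near [ -1.2   1.7 -69.1] ext [8.1 4.2 7.5]
wrist 0.112 41 [ -1.2   0.8 -59.4] near [ -0.4   1.7 -60. ] ext [ 7.7  3.8 11.3]
wrist 0.124 47 [ -1.6   0.9 -47.3] near [ -1.2   1.7 -47.1] ext [ 8.5  3.6 11.7]
wrist 0.136 53 [ -1.3   0.5 -35.3] near [ -1.1   1.6 -35.4] ext [ 8.6  4.3 11.4]
wrist 0.148 67 [ -1.2   0.5 -23.3] near [ -1.    1.8 -22.9] ext [ 8.3  4.2 11.7]
wrist 0.16 71 [ -1.4   0.7 -11.4] near [ -0.3   1.8 -10.9] ext [ 8.6  3.8 11.9]
wrist 0.172 60 [-1.4  1.1 -0.5] near [-0.9  2.  -1.1] ext [8.4 3.5 9.6]
side 0.1 5 [  0.3   1.9 -70.4] near [  0.1   2.5 -69.6] ext [5.8 3.8 5.4]
side 0.112 12 [  0.6   0.7 -59.1] near [  0.8   3.  -59.5] ext [ 8.9  8.  11.1]
side 0.124 9 [  0.2   4.  -46.6] near [  0.6   3.4 -47.3] ext [6.2 5.8 9.8]
side 0.136 12 [  0.7   0.8 -36. ] near [  1.3   1.9 -36.1] ext [ 8.7  5.7 10.7]
side 0.148 9 [  0.1   1.7 -24.5] near [ -0.2   2.7 -26.1] ext [6.5 4.1 9.7]
side 0.16 13 [  0.8   2.6 -11.1] near [  1.2   2.4 -12.8] ext [ 8.6 10.1  9.6]
side 0.172 10 [0.2 3.4 0.5] near [-0.4  2.7  0.8] ext [ 6.4  4.6 11.2]
```

```bash
python3 -m creep '[[[1,0.1,0,-0.3,0,0.4,0],[1,0,0,-0.3,0,0,0],[1,0,0.3,0,0,0,0],[1,0,0.3,0,0,0,0],[1,0,0,0,0,0,0],[1,0,0,0,0,0,0],[1,0,0,0,0,0,0],[1,0,0,0,0,0,0]]]'
python3 - <<'E'
from h import *
go(.4848,-.0405,.0935,-9.2)
E
```

```text
t: 26.65
tool_pos: [0.4846, -0.0413, 0.172]
orientation: [-1.564, 0.126, -0.124]
force: [-0.1, -0.2, 0.1]
opening: 0.0153
t 26.6 pos [ 0.4846 -0.0413  0.172 ] yaw -9.15 tilt 0.18 q6 -0.03 F [-0.1 -0.2  0.1] open 0.0153
turn deg [-0.17  0.05 -0.08]  shift x,y,z cm after turn [0.01 7.85 0.08]
```

```bash
python3 -m creep '[[[1,0,1,0.1,0,0,0],[1,0,1,0,0,0,0],[1,0,1,0,0,0,0],[1,0,1,0,0,0,0],[1,0,0,0,0,0,0],[1,0,0,0,0,0,0],[1,0,0,0,0,0,0],[1,0,0,0,0,0,0]]]'
python3 -c "
from h import *
go(.4848,-.0405,.0935,-9.2)"
```

```text
t: 27.45
tool_pos: [0.4838, -0.0398, 0.1272]
orientation: [-1.564, 0.128, -0.123]
force: [-0.2, 0.8, -0.3]
opening: 0.0155
t 27.4 pos [ 0.4838 -0.0398  0.1272] yaw -9.14 tilt 0.27 q6 -0.03 F [-0.2  0.8 -0.3] open 0.0155
turn deg [-0.17  0.06 -0.2 ]  shift x,y,z cm after turn [ 0.11  3.37 -0.06]
```

```bash
python3 -m creep '[[[1,0.1,0.8,-0.1,0,0,-0.1],[1,0,0.8,0,0,0,0],[1,0,0.6,0,0,0,0],[1,0,0.4,0,0,0,0],[1,0,0.2,0,0,0,0],[1,0,0.2,0,0,0,0],[1,0,0,0,0,0,0],[1,0,0,0,0,0,0]]]'
python3 -c "
from h import *
go(.4848,-.0405,.0935,-9.2)"
```

```text
t: 28.25
tool_pos: [0.485, -0.041, 0.095]
orientation: [-1.564, 0.126, -0.125]
force: [0.6, 0.3, 0.1]
opening: 0.0156
t 28.2 pos [ 0.485 -0.041  0.095] yaw -9.14 tilt 0.17 q6 -0.03 F [0.6 0.3 0.1] open 0.0156
turn deg [-0.17  0.06 -0.04]  shift x,y,z cm after turn [-0.03  0.15  0.05]
```

Now push gently until contact.

```bash
python3 -m creep '[[[1,0,0.2,0,0,0,0],[1,0,0.2,0,0,0,0],[1,0,0.2,0,0,0,0],[1,0,0.2,0,0,0,0],[1,0,0.2,0,0,0,0],[1,0,0.2,0,0,0,0],[1,0,0.2,0,0,0,0],[1,0,0.2,0,0,0,0]]]'
python3 -c "
from h import *
go(.4848,-.0405,.0935,-9.2)"
```

```text
t: 29.05
tool_pos: [0.4884, -0.0415, 0.0932]
orientation: [-1.566, 0.12, -0.129]
force: [-7.6, 1.8, 16.7]
opening: 0.0161
t 29.1 pos [ 0.4884 -0.0415  0.0932] yaw -9.10 tilt 0.35 q6 -0.03 F [-7.6  1.8 16.7] open 0.0161
turn deg [-0.12  0.1   0.33]  shift x,y,z cm after turn [-0.37 -0.03  0.05]
```

Bottomed: 17 N at tool z 0.0932, where I expected 0.0935. Release and rise.

```bash
python3 -m creep '[[[1,-0.3,0,0,0,0,0],[0.6,0,0,0,0,0,0],[0.6,0,0,0,0,0,0],[0.6,0,0,0,0,0,0],[0.6,0,0,0,0,0,0],[0.6,0,-1,0,0,0,0],[0.6,0,-3,0,0,0,0],[0.6,0,-5,0,0,0,0]]]'
python3 -m creep '[[[0.4,0,-4,0,0,0,0],[0.4,0,0,1,0,0,0],[0.4,0,0,3,0,0,0],[0.4,0,0,4,0,0,0],[0.4,0,0,4,0,0,0],[0.4,0,0,4,0,0,0],[0.4,0,0,0,0,0,0],[0.4,0,0,0,0,0,0]]]'
python3 - <<'E'
from h import *
from plant import optics
go(.5075,.3135,.2,-9.2)
for n in ("side","top","wrist"):
    c=optics.read_camera(n);print(n);tray(n,.003,c=c,near=(.534,.0));sticks(c,.105,.145)
pickle.dump(c,open("w6.pkl","wb"));cv2.imwrite("pics/w6.png",c["frame"][:,:,::-1])
E
```

```text
t: 29.85
tool_pos: [0.48, -0.0403, 0.179]
orientation: [-1.564, 0.131, -0.119]
force: [1.2, -0.3, 0.0]
opening: 0.0372
t: 30.65
tool_pos: [0.5103, 0.123, 0.2318]
orientation: [-1.565, 0.12, -0.133]
force: [-0.3, -0.5, -0.4]
opening: 0.0556
t 30.6 pos [0.5103 0.123  0.2318] yaw -9.26 tilt 0.48 q6 0.30 F [-0.3 -0.5 -0.4] open 0.0556
turn deg [-0.15 -0.06  0.45]  shift x,y,z cm after turn [-3.32  3.18 18.76]
side
side rim 776 [536.3  28.5 213.6 155.2  88.2] 0.0399
side bar 218 [531.1  -1.9  85.8  83.1  80.5] 0.1197
stick n34 top 0.1444  mid [ 1.6301 -0.7958] ext [ 5.1 41.4  4.9]
stick n25 top 0.1357  mid [ 1.6289 -0.714 ] ext [ 3.3 22.7  3.7]
stick n31 top 0.144  mid [ 1.6332 -0.6484] ext [ 2.9 10.3  5. ]
stick n101 top 0.1248  mid [0.5368 0.0277] ext [79.6 14.6  5.8]
stick n155 top 0.1342  mid [0.7499 0.2517] ext [28.3 26.8  6. ]
stick n47 top 0.1299  mid [0.5092 0.3151] ext [14.  14.9  4.9]
stick n50 top 0.1308  mid [0.5183 0.3698] ext [15.1 15.4  5.9]
stick n59 top 0.1299  mid [0.5274 0.4229] ext [15.1 17.4  5.6]
top
top rim 494 [533.5  16.9 186.2 155.4  88.1] 0.0397
top bar 153 [512.4  13.2 121.2  55.3  32.5] 0.1199
stick n113 top 0.1347  mid [0.7467 0.2516] ext [24.1 26.4  6. ]
stick n142 top 0.1275  mid [0.5342 0.0266] ext [79.2 13.9  5.9]
stick n32 top 0.1311  mid [0.5253 0.4202] ext [11.1 14.4  5.9]
stick n31 top 0.1307  mid [0.5158 0.3664] ext [14.4 14.9  5.8]
stick n31 top 0.1443  mid [ 0.484 -0.042] ext [13.6 11.   5.6]
wrist
wrist rim 2777 [533.8  29.8 201.1 155.2  88.1] 0.0404
wrist bar 754 [500.1   9.8 102.8  47.8  40.4] 0.1204
stick n391 top 0.1169  mid [0.7406 0.2473] ext [19.2 22.8  6. ]
stick n444 top 0.1319  mid [0.744  0.2447] ext [23.7 17.   4.3]
stick n538 top 0.1231  mid [0.5205 0.0275] ext [57.1 15.3  4.5]
stick n168 top 0.1426  mid [ 0.4841 -0.0431] ext [15.4 17.4  5.8]
```

View pics/w6.png

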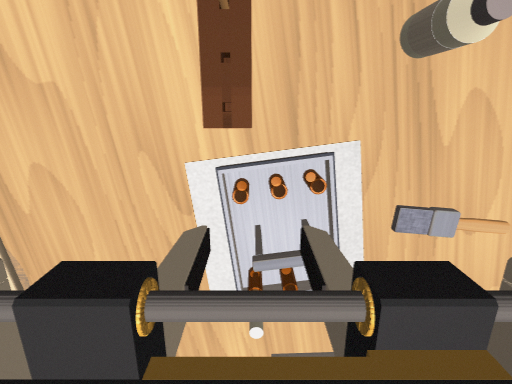

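Stick 0 stands in vial 3. Its top is 14 mm higher than in the stand, as expected at the bottom. The tray is unmoved. Next: stick 2.

```bash
python3 -m creep '[[[0.4,-0.6,0,2,-0.1,0,0.4],[0.4,-0.6,0,4,0,0,0],[0.4,-0.6,0,4,0,0,0],[0.4,-0.6,0,4,0,0,0],[0.4,-0.6,0,3,0,0,0],[0.4,0,0,1,0,0,0],[0.4,0,0,0,0,0,0],[0.4,0,0,0,0,0,0]]]'
python3 -c "
from h import *
go(.5085,.3140,.0795,-9.2)"
```

```text
t: 31.6
tool_pos: [0.5143, 0.2982, 0.2318]
orientation: [-1.568, 0.141, -0.144]
force: [0.1, -0.2, 0.1]
opening: 0.0556
t 31.6 pos [0.5143 0.2982 0.2318] yaw -10.41 tilt 0.18 q6 0.62 F [ 0.1 -0.2  0.1] open 0.0556
turn deg [ 0.12 -1.21  0.14]  shift x,y,z cm after turn [-0.83 15.23  1.46]
```

```bash
python3 -m creep '[[[0.4,0,0,0,0,0,0],[0.4,0,0,0,0,0,0],[0.4,0,0,0,0,0,0],[0.4,0,0,0,0,0,0],[0.4,0,0,0,0,0,0],[0.4,0,0,0,0,0,0],[0.4,0,0,0,0,0,0],[0.4,0,0,0,0,0,0]]]'
python3 -c "
from h import *
go(.5085,.3140,.0795,-9.2)"
```

```text
t: 32.4
tool_pos: [0.5156, 0.2931, 0.2326]
orientation: [-1.569, 0.145, -0.15]
force: [-0.0, -0.5, -0.3]
opening: 0.0557
t 32.4 pos [0.5156 0.2931 0.2326] yaw -10.75 tilt 0.25 q6 0.62 F [-0.  -0.5 -0.3] open 0.0557
turn deg [ 0.15 -1.55  0.2 ]  shift x,y,z cm after turn [-1.04 15.31  1.95]
```

```bash
python3 -m creep '[[[0.4,-0.5,0,0.9,0.1,-1.4,0.1],[0.4,-0.5,1,0.9,0,0,0],[0.4,0,2.5,0,0,0,0],[0.4,0,2.5,0,0,0,0],[0.4,0,2,0,0,0,0],[0.4,0,0,0,0,0,0],[0.4,0,0,0,0,0,0],[0.4,0,0,0,0,0,0]]]'
python3 -c "
from h import *
go(.5085,.3140,.0795,-9.2)"
```

```text
t: 33.2
tool_pos: [0.5061, 0.3191, 0.1482]
orientation: [-1.567, 0.122, -0.124]
force: [-0.4, -0.2, 0.3]
opening: 0.0556
t 33.2 pos [0.5061 0.3191 0.1482] yaw -8.97 tilt 0.06 q6 0.63 F [-0.4 -0.2  0.3] open 0.0556
turn deg [-0.04  0.23  0.05]  shift x,y,z cm after turn [ 0.32  6.87 -0.46]
```

```bash
python3 -m creep '[[[0.4,0.3,0,-0.4,0,0.2,0],[0.4,0,1,0,0,0,0],[0.4,0,0,0,0,0,0],[0.4,0,0,0,0,0,0],[0.4,0,0,0,0,0,0],[0.4,0,0,0,0,0,0],[0.4,0,0,0,0,0,0],[0.4,0,0,0,0,0,0]]]'
python3 -c "
from h import *
go(.5085,.3140,.0795,-9.2)"
```

```text
t: 34.0
tool_pos: [0.5111, 0.3153, 0.1416]
orientation: [-1.563, 0.121, -0.131]
force: [-0.2, -0.1, -0.1]
opening: 0.0558
t 34.0 pos [0.5111 0.3153 0.1416] yaw -9.22 tilt 0.44 q6 0.63 F [-0.2 -0.1 -0.1] open 0.0558
turn deg [-0.26 -0.02  0.36]  shift x,y,z cm after turn [-0.23  6.21 -0.17]
```

```bash
python3 -m creep '[[[0.4,-0.2,1,-0.2,-0.2,0,0.3],[0.4,0,1.5,0,0,0,0],[0.4,0,1.5,0,0,0,0],[0.4,0,1.2,0,0,0,0],[0.4,0,0.5,0,0,0,0],[0.4,0,0,0,0,0,0],[0.4,0,0,0,0,0,0],[0.4,0,0,0,0,0,0]]]'
python3 -c "
from h import *
go(.5085,.3140,.0795,-9.2)"
python3 -m creep '[[[1,0,0,0,0,0,0],[1,0,0,0,0,0,0],[1,0,0,0,0,0,0],[1,0,0,0,0,0,0],[1,0,0,0,0,0,0],[1,0,0,0,0,0,0],[1,0,0,0,0,0,0],[1,0,0,0,0,0,0]]]' 30
python3 -c "
from h import *
go(.5085,.3140,.0795,-9.2)"
```

```text
t: 34.8
tool_pos: [0.507, 0.3128, 0.077]
orientation: [-1.569, 0.129, -0.124]
force: [-0.5, 0.2, 0.5]
opening: 0.0557
t 34.8 pos [0.507  0.3128 0.077 ] yaw -9.21 tilt 0.18 q6 0.63 F [-0.5  0.2  0.5] open 0.0557
turn deg [ 0.1  -0.01 -0.16]  shift x,y,z cm after turn [ 0.13 -0.25  0.14]
t: 35.6
tool_pos: [0.5087, 0.3137, 0.0797]
orientation: [-1.566, 0.125, -0.127]
force: [0.8, 0.1, -0.1]
opening: 0.0153
t 35.6 pos [0.5087 0.3137 0.0797] yaw -9.21 tilt 0.07 q6 0.63 F [ 0.8  0.1 -0.1] open 0.0153
turn deg [-0.05 -0.01  0.05]  shift x,y,z cm after turn [-0.02  0.02  0.03]
```

```bash
python3 -m creep '[[[1,0,-1,0,0,0,0],[1,0,-1.5,0,0,0,0],[1,0,-2,0,0,0,0],[1,0,-3,0,0,0,0],[1,0,-4,0,0,0,0],[1,0,-3.5,0,0,0,0],[1,0,0,0,0,0,0],[1,0,0,0,0,0,0]]]'
python3 -m creep '[[[1,0.7,0,-2,0,0,0],[1,1.4,0,-4,0,0,0],[1,1.5,0,-4,0,0,0],[1,1.5,0,-4,0,0,0],[1,1.5,0,-4,0,0,0],[1,1.5,0,-4,0,0,0],[1,1.5,0,-4,0,0,0],[1,1.2,0,-3,0,0,0]]]'
python3 -m creep '[[[1,0.4,0,-1,0,0,0],[1,0,0,0,0,0,0],[1,0,0,0,0,0,0],[1,0,0,0,0,0,0],[1,0,0,0,0,0,0],[1,0,0,0,0,0,0],[1,0,0,0,0,0,0],[1,0,0,0,0,0,0]]]'
python3 -c "
from h import *
go(.5806,-.044,.172,-9.2)"
```

```text
t: 36.4
tool_pos: [0.5087, 0.3136, 0.2436]
orientation: [-1.564, 0.122, -0.13]
force: [-0.3, 0.4, -0.6]
opening: 0.0153
t: 37.2
tool_pos: [0.5663, 0.0042, 0.2379]
orientation: [-1.564, 0.121, -0.116]
force: [0.3, 0.1, 0.4]
opening: 0.0154
t: 38.0
tool_pos: [0.5669, -0.0045, 0.2352]
orientation: [-1.563, 0.125, -0.112]
force: [-0.2, -0.8, 0.7]
opening: 0.0155
t 38.0 pos [ 0.5669 -0.0045  0.2352] yaw -8.64 tilt 0.56 q6 0.05 F [-0.2 -0.8  0.7] open 0.0155
turn deg [-0.25  0.56 -0.5 ]  shift x,y,z cm after turn [ 1.98  6.32 -3.68]
```

```bash
python3 -m creep '[[[1,1,0,-1.8,-0.2,0.4,-0.4],[1,0.9,0,-1.7,0,0,0],[1,0,0,0,0,0,0],[1,0,0,0,0,0,0],[1,0,2,0,0,0,0],[1,0,2,0,0,0,0],[1,0,0,0,0,0,0],[1,0,0,0,0,0,0]]]'
python3 -c "
from h import *
go(.5806,-.044,.172,-9.2)"
python3 -m creep '[[[1,0,0,0,0,0,0],[1,0,0,0,0,0,0],[1,0,0,0,0,0,0],[1,0,0,0,0,0,0],[1,0,0,0,0,0,0],[1,0,0,0,0,0,0],[1,0,0,0,0,0,0],[1,0,0,0,0,0,0]]]'
python3 - <<'E'
from h import *
go(.5806,-.044,.172,-9.2)
for n in ("side","top","wrist"): tray(n,.003,near=(.534,.0))
E
```

```text
t: 38.8
tool_pos: [0.582, -0.0442, 0.1958]
orientation: [-1.567, 0.123, -0.126]
force: [1.0, -0.2, -0.5]
opening: 0.0155
t 38.8 pos [ 0.582  -0.0442  0.1958] yaw -9.08 tilt 0.13 q6 -0.01 F [ 1.  -0.2 -0.5] open 0.0155
turn deg [-0.01  0.12  0.13]  shift x,y,z cm after turn [-0.14  2.38 -0.01]
t: 39.6
tool_pos: [0.5838, -0.044, 0.2002]
orientation: [-1.568, 0.118, -0.13]
force: [-0.0, 0.7, 0.3]
opening: 0.0154
t 39.6 pos [ 0.5838 -0.044   0.2002] yaw -9.05 tilt 0.44 q6 -0.01 F [-0.   0.7  0.3] open 0.0154
turn deg [-0.02  0.15  0.44]  shift x,y,z cm after turn [-0.32  2.82 -0.05]
side rim 765 [495.6  36.5 210.6 155.   89.1] 0.0398
side bar 235 [512.8   4.9  81.6 156.2  84.8] 0.1196
top rim 488 [493.1  37.3 205.9 154.8  89.8] 0.0396
top bar 128 [472.3  19.9 115.2  56.6  36.7] 0.1203
wrist rim 5689 [492.9  35.  207.6 155.7  89.1] 0.0403
wrist bar 1814 [508.7   0.7  82.7 148.   89.5] 0.1207
```

The tray has been knocked. All three cameras now put it at about (493,36), yaw -0.9°, still flat on the mat. I'll put this stick into vial 5 where it now stands, then re-centre the tray.

```bash
python3 -c "
from h import *
go(.5411,-.0346,.172,-9.2)"
python3 -m creep '[[[1,-1.5,0,0.1,0,0.1,0.3],[1,-1.5,0,0.1,0,0,0],[1,-1.3,0,0.1,0,0,0],[1,0,0,0,0,0,0],[1,0,0,0,0,0,0],[1,0,0,0,0,0,0],[1,0,0,0,0,0,0],[1,0,0,0,0,0,0]]]'
python3 -c "
from h import *
go(.5411,-.0346,.172,-9.2)"
```

```text
t 39.8 pos [ 0.5838 -0.044   0.2002] yaw -9.04 tilt 0.44 q6 -0.01 F [ 0.3 -0.1 -0. ] open 0.0151
turn deg [-0.02  0.16  0.44]  shift x,y,z cm after turn [-4.36  2.82  0.24]
t: 40.55
tool_pos: [0.542, -0.0345, 0.1996]
orientation: [-1.567, 0.124, -0.128]
force: [-0.4, 0.1, -0.0]
opening: 0.015
t 40.5 pos [ 0.542  -0.0345  0.1996] yaw -9.18 tilt 0.15 q6 0.00 F [-0.4  0.1 -0. ] open 0.0150
turn deg [-0.01  0.02  0.15]  shift x,y,z cm after turn [-0.09  2.76 -0.03]
```

```bash
python3 -m creep '[[[1,-0.1,1,0,0,0,0.1],[1,0,1,0,0,0,0],[1,0,0.4,0,0,0,0],[1,0,0,0,0,0,0],[1,0,0,0,0,0,0],[1,0,0,0,0,0,0],[1,0,0,0,0,0,0],[1,0,0,0,0,0,0]]]'
python3 - <<'E'
from h import *
from plant import optics
go(.5411,-.0346,.0935,-9.2)
w=tray("wrist",.003,near=(.493,.0));tray("side",.003,near=(.493,.0))
from plant import readout
tp=readout.read_state()["tool_pos"]
W=cloud(w);z=W[...,2]
P=W[(np.hypot(W[...,0]-tp[0],W[...,1]-tp[1])<.02)&(z>.10)&(z<.165)]
print((P.min(0)+P.max(0))/2-tp,P.max(0)-tp)
c=w;print("mouths px",px(w,[.5398,-.0358,.071]))
a=w["frame"];cv2.imwrite("pics/w7.png",cv2.resize(a[60:320,120:420],None,fx=2,fy=2)[:,:,::-1])
E
```

```text
t: 41.35
tool_pos: [0.5409, -0.0344, 0.1724]
orientation: [-1.567, 0.127, -0.125]
force: [-0.4, 0.1, -0.6]
opening: 0.0156
t 41.4 pos [ 0.5409 -0.0344  0.1724] yaw -9.18 tilt 0.06 q6 0.00 F [-0.4  0.1 -0.6] open 0.0156
turn deg [-0.01  0.02 -0.05]  shift x,y,z cm after turn [ 0.03  7.89 -0.02]
wrist rim 6991 [492.9  35.  207.7 155.7  89.1] 0.0403
wrist bar 2206 [486.9   3.8 110.   80.8   2.9] 0.1207
side rim 833 [495.5  36.2 212.  155.   89. ] 0.0402
side bar 257 [490.4   8.3  78.5 114.8  87.7] 0.1195
[-0.00119616  0.00159642 -0.03998496] [ 0.00319475  0.00423121 -0.00775423]
mouths px [254.84751048 188.47956578]
```

View pics/w7.png

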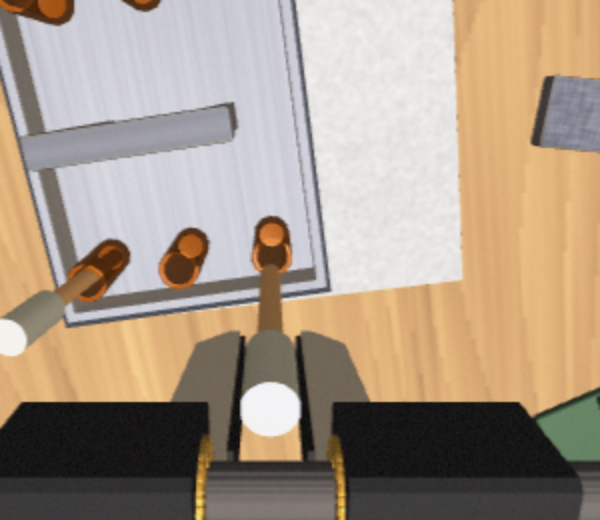

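The wrist crop shows stick 0 still in vial 3 and the held stick's tip at (270,265) over vial 5. Lower it.

```bash
python3 -m creep '[[[1,0,1,0,0,0,0],[1,0,1,0,0,0,0],[1,0,1,0,0,0,0],[1,0,1,0,0,0,0],[1,0,0,0,0,0,0],[1,0,0,0,0,0,0],[1,0,0,0,0,0,0],[1,0,0,0,0,0,0]]]'
python3 -c "
from h import *
go(.5411,-.0346,.0935,-9.2)"
python3 -m creep '[[[1,0.05,0.8,-0.1,0,0,-0.1],[1,0,0.8,0,0,0,0],[1,0,0.6,0,0,0,0],[1,0,0.4,0,0,0,0],[1,0,0.2,0,0,0,0],[1,0,0.1,0,0,0,0],[1,0,0,0,0,0,0],[1,0,0,0,0,0,0]]]'
python3 -c "
from h import *
go(.5411,-.0346,.0935,-9.2)"
```

```text
t: 42.25
tool_pos: [0.54, -0.0343, 0.1277]
orientation: [-1.567, 0.128, -0.124]
force: [0.3, -0.2, -0.8]
opening: 0.0157
t 42.2 pos [ 0.54   -0.0343  0.1277] yaw -9.19 tilt 0.16 q6 0.00 F [ 0.3 -0.2 -0.8] open 0.0157
turn deg [-0.01  0.01 -0.16]  shift x,y,z cm after turn [ 0.11  3.42 -0.02]
t: 43.05
tool_pos: [0.5408, -0.0355, 0.0967]
orientation: [-1.567, 0.126, -0.126]
force: [-0.2, -0.9, 0.1]
opening: 0.0155
t 43.0 pos [ 0.5408 -0.0355  0.0967] yaw -9.18 tilt 0.01 q6 -0.00 F [-0.2 -0.9  0.1] open 0.0155
turn deg [-0.01  0.02  0.01]  shift x,y,z cm after turn [0.02 0.32 0.09]
```

```bash
python3 -m creep '[[[1,0,0.2,0,0,0,0],[1,0,0.2,0,0,0,0],[1,0,0.2,0,0,0,0],[1,0,0.2,0,0,0,0],[1,0,0.2,0,0,0,0],[1,0,0.2,0,0,0,0],[1,0,0.2,0,0,0,0],[1,0,0.2,0,0,0,0]]]'
python3 -c "
from h import *
go(.5411,-.0346,.0935,-9.2)"
```

```text
t: 43.85
tool_pos: [0.5439, -0.0357, 0.0934]
orientation: [-1.568, 0.12, -0.131]
force: [-7.5, 0.9, 16.2]
opening: 0.0158
t 43.9 pos [ 0.5439 -0.0357  0.0934] yaw -9.15 tilt 0.40 q6 0.00 F [-7.5  0.9 16.2] open 0.0158
turn deg [-0.    0.05  0.4 ]  shift x,y,z cm after turn [-0.29 -0.01  0.07]
```

Bottomed (16 N at z 0.0934). Release, rise, and turn back for the handle.

```bash
python3 -m creep '[[[1,-0.3,0,0,0,0,0],[0.6,0,0,0,0,0,0],[0.6,0,0,0,0,0,0],[0.6,0,0,0,0,0,0],[0.6,0,0,0,0,0,0],[0.6,0,-1,0,0,0,0],[0.6,0,-3,0,0,0,0],[0.6,0,-5,0,0,0,0]]]'
python3 -m creep '[[[0.5,0,-4,0,0,0,0],[0.5,0,-3,0,0,-8,0],[0.5,0,0,0,0,-8,0],[0.5,0,0,0,0,-8,0],[0.5,0,0,0,0,-8,0],[0.5,0,0,0,0,-8,0],[0.5,0,0,0,0,-8,0],[0.5,0,0,0,0,-8,0]]]'
python3 -m creep '[[[0.5,0,0,0,0,-8,0],[0.5,0,0,0,0,-8,0],[0.5,0,0,0,0,-8,0],[0.5,0,0,0,0,-8,0],[0.5,0,0,0,0,-6,0],[0.5,0,0,0,0,0,0],[0.5,0,0,0,0,0,0],[0.5,0,0,0,0,0,0]]]'
python3 - <<'E'
from h import *
go(.494,.0355,.24,89.1)
E
```

```text
t: 44.65
tool_pos: [0.535, -0.0344, 0.178]
orientation: [-1.567, 0.132, -0.119]
force: [0.3, -0.3, 0.6]
opening: 0.0377
t: 45.45
tool_pos: [0.54, -0.0351, 0.2685]
orientation: [-1.473, -0.676, 0.658]
force: [0.8, 0.8, 0.2]
opening: 0.0464
t: 46.25
tool_pos: [0.5403, -0.0352, 0.2742]
orientation: [-1.237, -1.2, 1.182]
force: [-0.4, -0.2, -0.0]
opening: 0.0462
t 46.2 pos [ 0.5403 -0.0352  0.2742] yaw 88.38 tilt 1.00 q6 -1.70 F [-0.4 -0.2 -0. ] open 0.0462
turn deg [ 1.   -0.71 -0.13]  shift x,y,z cm after turn [7.   3.42 4.75]
```

```bash
python3 -m creep '[[[0.5,2,0,1.2,0.5,-0.4,0],[0.5,2.5,0,1.7,0.5,-0.3,0],[0.5,2.4,0,1.6,0,0,0],[0.5,0,0,0,0,0,0],[0.5,0,0,0,0,0,0],[0.5,0,0,0,0,0,0],[0.5,0,0,0,0,0,0],[0.5,0,0,0,0,0,0]]]'
python3 - <<'E'
from h import *
from plant import optics
go(.494,.0355,.0776,89.1)
w=tray("wrist",.003,near=(.494,.035));sticks(w,.105,.15)
E
```

```text
t: 47.05
tool_pos: [0.4966, 0.0347, 0.2741]
orientation: [-1.226, -1.185, 1.189]
force: [-0.3, -0.0, -0.0]
opening: 0.0465
t 47.0 pos [0.4966 0.0347 0.2741] yaw 88.24 tilt 0.17 q6 -1.57 F [-0.3 -0.  -0. ] open 0.0465
turn deg [-0.   -0.86 -0.17]  shift x,y,z cm after turn [ 0.07 19.65  0.26]
wrist rim 3910 [494.2  62.9 264.  155.5  89.2] 0.0405
wrist bar 950 [489.7   4.3  81.4 111.5  83.5] 0.1206
stick n211 top 0.1432  mid [ 0.4344 -0.0324] ext [14.7 15.1  5.6]
stick n833 top 0.1229  mid [0.4937 0.0346] ext [83.6 15.   5.9]
stick n237 top 0.1426  mid [ 0.5402 -0.0362] ext [15.9 15.7  5.2]
```

Both sticks are seated; stick 0 leans a little within its vial's play. Down onto the handle.

```bash
python3 -m creep '[[[0.5,0,2,0.2,0,-0.8,0],[0.5,0,4,0,0,0,0],[0.5,0,4,0,0,0,0],[0.5,0,3,0,0,0,0],[0.5,0,0,0,0,0,0],[0.5,0,0,0,0,0,0],[0.5,0,0,0,0,0,0],[0.5,0,0,0,0,0,0]]]'
python3 - <<'E'
from h import *
go(.494,.0348,.0776,89.1)
E
```

```text
t: 47.9
tool_pos: [0.4987, 0.0315, 0.1456]
orientation: [-1.227, -1.197, 1.193]
force: [-0.1, -0.6, 0.1]
opening: 0.0464
t 47.9 pos [0.4987 0.0315 0.1456] yaw 88.79 tilt 0.47 q6 -1.59 F [-0.1 -0.6  0.1] open 0.0464
turn deg [ 0.42 -0.31 -0.2 ]  shift x,y,z cm after turn [0.32 6.8  0.48]
```

```bash
python3 -m creep '[[[0.5,0.3,0,0.5,0.4,-0.3,-0.1],[0.5,0,1.5,0,0,0,0],[0.5,0,2,0,0,0,0],[0.5,0,2,0,0,0,0],[0.5,0,0.6,0,0,0,0],[0.5,0,0,0,0,0,0],[0.5,0,0,0,0,0,0],[0.5,0,0,0,0,0,0]]]'
python3 - <<'E'
from h import *
go(.494,.0348,.0776,89.1)
E
```

```text
t: 48.7
tool_pos: [0.4976, 0.0351, 0.0867]
orientation: [-1.225, -1.205, 1.195]
force: [-0.8, 0.2, 0.3]
opening: 0.0465
t 48.7 pos [0.4976 0.0351 0.0867] yaw 89.17 tilt 0.58 q6 -1.59 F [-0.8  0.2  0.3] open 0.0465
turn deg [ 0.57  0.07 -0.1 ]  shift x,y,z cm after turn [-0.04  0.91  0.36]
```

```bash
python3 -m creep '[[[0.5,0,0.4,0.3,0.5,0,0],[0.5,0,0.4,0,0,0,0],[1,0,0,0,0,0,0],[1,0,0,0,0,0,0],[1,0,0,0,0,0,0],[1,0,0,0,0,0,0],[1,0,0,0,0,0,0],[1,0,0,0,0,0,0]]]' 45
python3 -c "
from h import *
go(.494,.0348,.0776,89.1)"
python3 -m creep '[[[1,0,0,0,0,0,0],[1,0,0,0,0,0,0],[1,0,-0.5,0,0,0,0],[1,0,-1,0,0,0,0],[1,0,-0.5,0,0,0,0],[1,0,0,0,0,0,0],[1,0,0,0,0,0,0],[1,0,0,0,0,0,0]]]'
python3 -c "
from h import *
go(.534,.0265,.09,88.1)"
```

```text
t: 49.5
tool_pos: [0.4961, 0.0351, 0.0803]
orientation: [-1.22, -1.201, 1.198]
force: [0.1, -0.9, -0.4]
opening: 0.0133
t 49.5 pos [0.4961 0.0351 0.0803] yaw 89.16 tilt 0.27 q6 -1.59 F [ 0.1 -0.9 -0.4] open 0.0133
turn deg [ 0.25  0.06 -0.1 ]  shift x,y,z cm after turn [-0.04  0.27  0.2 ]
t: 50.3
tool_pos: [0.4944, 0.0352, 0.1006]
orientation: [-1.218, -1.198, 1.199]
force: [-0.3, -1.2, -4.3]
opening: 0.0135
t 50.3 pos [0.4944 0.0352 0.1006] yaw 89.16 tilt 0.11 q6 -1.59 F [-0.3 -1.2 -4.3] open 0.0135
turn deg [ 0.06  1.06 -0.09]  shift x,y,z cm after turn [-0.74  1.06 -3.99]
```

```bash
python3 -m creep '[[[1,-0.2,0,-1,0,0.5,0],[1,-0.3,0,-1.5,0,0.5,0],[1,-0.2,0,-1.2,0,0,0],[1,0,0,-0.4,0,0,0],[1,0,0,0,0,0,0],[1,0,0,0,0,0,0],[1,0,0,0,0,0,0],[1,0,0,0,0,0,0]]]'
python3 -c "
from h import *
go(.5360,.0267,.0805,88.1)"
```

```text
t: 51.1
tool_pos: [0.5368, 0.0267, 0.0985]
orientation: [-1.225, -1.182, 1.186]
force: [0.5, 0.1, -4.6]
opening: 0.0135
t 51.1 pos [0.5368 0.0267 0.0985] yaw 88.02 tilt 0.13 q6 -1.58 F [ 0.5  0.1 -4.6] open 0.0135
turn deg [-0.1  -0.08 -0.09]  shift x,y,z cm after turn [-0.    1.8   0.08]
```

```bash
python3 -m creep '[[[1,0,0.5,0.1,0,0,0],[1,0,0.5,0,0,0,0],[1,0,0.5,0,0,0,0],[1,0,0.2,0,0,0,0],[1,0,0.1,0,0,0,0],[1,0,0.1,0,0,0,0],[1,0,0,0,0,0,0],[1,0,0,0,0,0,0]]]'
python3 -c "
from h import *
go(.5360,.0267,.0805,88.1)"
```

```text
t: 51.9
tool_pos: [0.5352, 0.027, 0.0808]
orientation: [-1.225, -1.183, 1.186]
force: [1.0, -0.3, -4.9]
opening: 0.0134
t 51.9 pos [0.5352 0.027  0.0808] yaw 88.06 tilt 0.12 q6 -1.58 F [ 1.  -0.3 -4.9] open 0.0134
turn deg [-0.06 -0.04 -0.1 ]  shift x,y,z cm after turn [-0.02  0.03 -0.08]
```

```bash
python3 -m creep '[[[1,0,0.1,0,0,0,0],[1,0,0.1,0,0,0,0],[1,0,0.1,0,0,0,0],[0.5,0,0,0,0,0,0],[0.5,0,0,0,0,0,0],[0.5,0,0,0,0,0,0],[0.5,0,0,0,0,0,0],[0.5,0,0,0,0,0,0]]]'
python3 -m creep '[[[0.5,0,-1.5,0,0,0,0],[0.5,0,-3,0,0,0,0],[0.5,0,-5,0,0,0,0],[0.5,0,-5,0,0,0,0],[0.5,0,-2,0,0,0,0],[0.5,0,0,0,0,0,0],[0.5,0,0,0,0,0,0],[0.5,0,0,0,0,0,0]]]'
python3 - <<'E'
from h import *
go(.5178,.3690,.22,-9.2)
for n in ("wrist","side","top"):c=tray(n,.003,near=(.536,.01))
E
python3 -m creep '[[[0.4,0,0,0,0,8.1,0],[0.4,0,0,0,0,8.1,0],[0.4,0,0,0,0,8.1,0],[0.4,0,0,0,0,8.1,0],[0.4,0,0,0,0,8.1,0],[0.4,0,0,0,0,8.1,0],[0.4,0,0,0,0,8.1,0],[0.4,0,0,0,0,8.1,0]]]' 30
python3 -m creep '[[[0.4,0,0,0,0,8,0],[0.4,0,0,0,0,8,0],[0.4,0,0,0,0,8,0],[0.4,0,0,0,0,4,0],[0.4,0,0,0,0,0,0],[0.4,0,0,0,0,0,0],[0.4,0,0,0,0,0,0],[0.4,0,0,0,0,0,0]]]'
python3 -c "
from h import *
go(.5178,.3690,.22,-9.2)"
```

```text
t: 52.7
tool_pos: [0.5371, 0.0269, 0.0819]
orientation: [-1.228, -1.185, 1.185]
force: [0.1, 0.9, -0.4]
opening: 0.0453
t: 53.5
tool_pos: [0.535, 0.0273, 0.2563]
orientation: [-1.228, -1.185, 1.185]
force: [0.1, -0.3, -0.6]
opening: 0.0465
t 53.5 pos [0.535  0.0273 0.2563] yaw 88.06 tilt 0.15 q6 -1.58 F [ 0.1 -0.3 -0.6] open 0.0465
turn deg [  0.   -82.74  -0.16]  shift x,y,z cm after turn [  7.16   3.63 -33.46]
wrist rim 3607 [532.6  26.3 207.5 155.7  88.1] 0.0402
wrist bar 1013 [530.5  -5.6  81.4 101.7  84.7] 0.1208
side rim 817 [534.4  27.7 213.7 155.2  88. ] 0.0398
side bar 257 [533.6  -0.8  79.1 108.7  87.7] 0.1195
top rim 315 [506.2  28.7 208.6 108.6  85.9] 0.0397
top bar 71 [509.2  27.8  14.   39.   86.1] 0.1199
t: 54.45
tool_pos: [0.5284, 0.0275, 0.242]
orientation: [-1.549, -0.268, 0.303]
force: [-0.1, -0.1, -0.1]
opening: 0.0556
t: 55.25
tool_pos: [0.5233, 0.0277, 0.2316]
orientation: [-1.571, 0.145, -0.083]
force: [-0.7, 0.2, 0.3]
opening: 0.056
t 55.2 pos [0.5233 0.0277 0.2316] yaw -8.29 tilt 2.27 q6 0.10 F [-0.7  0.2  0.3] open 0.0560
turn deg [ 0.36  0.91 -2.24]  shift x,y,z cm after turn [-6.    1.16 33.61]
```

Tray re-centred at (532.6,26.3) with both sticks aboard. On to stick 3.

```bash
python3 -m creep '[[[0.4,-0.4,0,2,0.2,0.5,-1.2],[0.4,-0.7,0,4,0.1,0.4,-1],[0.4,-0.7,0,4,0,0,0],[0.4,-0.7,0,4,0,0,0],[0.4,-0.7,0,4,0,0,0],[0.4,-0.7,0,4,0,0,0],[0.4,-0.7,0,4,0,0,0],[0.4,-0.6,0,3,0,0,0]]]'
python3 -m creep '[[[0.4,-0.4,0,1.5,0,0,0],[0.4,0,0,0,0,0,0],[0.4,0,0,0,0,0,0],[0.4,0,0,0,0,0,0],[0.4,0,0,0,0,0,0],[0.4,0,0,0,0,0,0],[0.4,0,0,0,0,0,0],[0.4,0,0,0,0,0,0]]]'
python3 - <<'E'
from h import *
from plant import optics
go(.5175,.3685,.0795,-9.2)
w=optics.read_camera("wrist");sticks(w)
E
```

```text
t: 56.05
tool_pos: [0.5181, 0.3286, 0.2316]
orientation: [-1.568, 0.124, -0.129]
force: [0.3, -0.0, -0.0]
opening: 0.0558
t: 56.85
tool_pos: [0.5172, 0.3421, 0.2316]
orientation: [-1.57, 0.123, -0.128]
force: [-0.1, 0.6, -0.6]
opening: 0.0555
t 56.9 pos [0.5172 0.3421 0.2316] yaw -9.19 tilt 0.23 q6 0.66 F [-0.1  0.6 -0.6] open 0.0555
turn deg [0.13 0.01 0.19]  shift x,y,z cm after turn [-0.39 15.21  2.61]
stick n238 top 0.1287  mid [0.5251 0.4215] ext [15.6 15.1  3.5]
stick n242 top 0.1286  mid [0.5164 0.3676] ext [15.6 15.7  5.2]
stick n325 top 0.1203  mid [0.7359 0.2416] ext [0.5 0.8 4. ]
stick n564 top 0.132  mid [0.7471 0.2515] ext [29.7 30.2  3.8]
```

```bash
python3 -m creep '[[[0.4,-0.2,0,1.3,0.1,0,0.1],[0.4,-0.1,0,1.1,0,0,0],[0.4,0,2.5,0,0,0,0],[0.4,0,3,0,0,0,0],[0.4,0,2,0,0,0,0],[0.4,0,0,0,0,0,0],[0.4,0,0,0,0,0,0],[0.4,0,0,0,0,0,0]]]'
python3 -c "
from h import *
go(.5176,.3687,.0795,-9.2)"
python3 -m creep '[[[0.4,0,0,0,0,0,0],[0.4,0,0,0,0,0,0],[0.4,0,0,0,0,0,0],[0.4,0,0,0,0,0,0],[0.4,0,0,0,0,0,0],[0.4,0,0,0,0,0,0],[0.4,0,0,0,0,0,0],[0.4,0,0,0,0,0,0]]]'
python3 -c "
from h import *
go(.5176,.3687,.0795,-9.2)"
```

```text
t: 57.7
tool_pos: [0.5188, 0.3748, 0.1568]
orientation: [-1.564, 0.12, -0.127]
force: [0.4, -0.2, -0.1]
opening: 0.0556
t 57.7 pos [0.5188 0.3748 0.1568] yaw -9.00 tilt 0.31 q6 0.70 F [ 0.4 -0.2 -0.1] open 0.0556
turn deg [-0.2   0.2   0.23]  shift x,y,z cm after turn [-0.02  7.73 -0.62]
t: 58.5
tool_pos: [0.5212, 0.3762, 0.1622]
orientation: [-1.56, 0.115, -0.132]
force: [0.2, -0.2, -0.3]
opening: 0.0558
t 58.5 pos [0.5212 0.3762 0.1622] yaw -9.02 tilt 0.74 q6 0.70 F [ 0.2 -0.2 -0.3] open 0.0558
turn deg [-0.48  0.18  0.56]  shift x,y,z cm after turn [-0.24  8.27 -0.79]
```

```bash
python3 -m creep '[[[0.4,-0.2,0,-0.7,-0.4,0.1,0.4],[0.4,0,1,0,0,0,0],[0.4,0,1.5,0,0,0,0],[0.4,0,0,0,0,0,0],[0.4,0,0,0,0,0,0],[0.4,0,0,0,0,0,0],[0.4,0,0,0,0,0,0],[0.4,0,0,0,0,0,0]]]'
python3 -c "
from h import *
go(.5176,.3687,.0795,-9.2)"
```

```text
t: 59.3
tool_pos: [0.5171, 0.3685, 0.1333]
orientation: [-1.568, 0.125, -0.125]
force: [0.7, 0.5, -0.1]
opening: 0.0559
t 59.3 pos [0.5171 0.3685 0.1333] yaw -9.13 tilt 0.05 q6 0.70 F [ 0.7  0.5 -0.1] open 0.0559
turn deg [0.05 0.07 0.01]  shift x,y,z cm after turn [0.05 5.38 0.03]
```

```bash
python3 -m creep '[[[0.4,0,1,0,0,0,0],[0.4,0,1.5,0,0,0,0],[0.4,0,1.5,0,0,0,0],[0.4,0,0.9,0,0,0,0],[0.4,0,0.2,0,0,0,0],[0.4,0,0,0,0,0,0],[0.4,0,0,0,0,0,0],[0.4,0,0,0,0,0,0]]]'
python3 -c "
from h import *
go(.5176,.3687,.0795,-9.2)"
python3 -m creep '[[[1,0,0,0,0,0,0],[1,0,0,0,0,0,0],[1,0,0,0,0,0,0],[1,0,0,0,0,0,0],[1,0,0,0,0,0,0],[1,0,0,0,0,0,0],[1,0,0,0,0,0,0],[1,0,0,0,0,0,0]]]' 30
python3 -c "
from h import *
go(.4870,.0975,.24,-9.2)"
```

```text
t: 60.1
tool_pos: [0.5165, 0.3681, 0.0767]
orientation: [-1.569, 0.126, -0.124]
force: [0.3, -0.3, 0.0]
opening: 0.0561
t 60.1 pos [0.5165 0.3681 0.0767] yaw -9.13 tilt 0.12 q6 0.70 F [ 0.3 -0.3  0. ] open 0.0561
turn deg [ 0.1   0.07 -0.05]  shift x,y,z cm after turn [ 0.1  -0.28  0.08]
t: 60.9
tool_pos: [0.5178, 0.3689, 0.079]
orientation: [-1.567, 0.124, -0.127]
force: [-0.2, -0.5, 0.4]
opening: 0.0153
t 60.9 pos [0.5178 0.3689 0.079 ] yaw -9.13 tilt 0.11 q6 0.70 F [-0.2 -0.5  0.4] open 0.0153
turn deg [-0.03  0.07  0.11]  shift x,y,z cm after turn [  1.3  -16.1  -27.29]
```

```bash
python3 -m creep '[[[1,0,-1,0,0,0,0],[1,0,-1.5,0,0,0,0],[1,0,-2,0,0,0,0],[1,0,-3,0,0,0,0],[1,0,-4,0,0,0,0],[1,0,-3.5,0,0,0,0],[1,0,0,0,0,0,0],[1,0,0,0,0,0,0]]]'
python3 -m creep '[[[1,0.1,0,-2,0,0,0],[1,0.2,0,-4,0,0,0],[1,0.2,0,-4,0,0,0],[1,0.2,0,-4,0,0,0],[1,0.2,0,-4,0,0,0],[1,0.2,0,-4,0,0,0],[1,0.1,0,-2,0,0,0],[1,0,0,0,0,0,0]]]'
python3 -m creep '[[[1,0,0,0,0,0,0],[1,0,0,0,0,0,0],[1,0,0,0,0,0,0],[1,0,0,0,0,0,0],[1,0,0,0,0,0,0],[1,0,0,0,0,0,0],[1,0,0,0,0,0,0],[1,0,0,0,0,0,0]]]'
python3 -c "
from h import *
go(.4882,.0988,.172,-9.2)"
```

```text
t: 61.7
tool_pos: [0.5177, 0.3689, 0.243]
orientation: [-1.564, 0.121, -0.13]
force: [-0.4, 0.6, -0.9]
opening: 0.0158
t: 62.5
tool_pos: [0.4862, 0.122, 0.2367]
orientation: [-1.567, 0.124, -0.121]
force: [-0.0, 1.0, -0.6]
opening: 0.0153
t: 63.3
tool_pos: [0.4855, 0.1261, 0.2351]
orientation: [-1.566, 0.123, -0.116]
force: [0.3, -0.4, 0.0]
opening: 0.0155
t 63.3 pos [0.4855 0.1261 0.2351] yaw -8.71 tilt 0.29 q6 0.30 F [ 0.3 -0.4  0. ] open 0.0155
turn deg [-0.05  0.49 -0.28]  shift x,y,z cm after turn [ 0.7   6.31 -2.65]
```

```bash
python3 -m creep '[[[1,0.4,0,-1.3,0,0.4,-0.2],[1,0.2,0,-1.2,0,0,0],[1,0,1.5,0,0,0,0],[1,0,2,0,0,0,0],[1,0,2,0,0,0,0],[1,0,0.4,0,0,0,0],[1,0,0,0,0,0,0],[1,0,0,0,0,0,0]]]'
python3 - <<'E'
from h import *
go(.4882,.0988,.172,-9.2)
for n in ("wrist","side"):tray(n,.003,near=(.534,.01))
E
```

```text
t: 64.1
tool_pos: [0.4873, 0.0957, 0.1714]
orientation: [-1.566, 0.13, -0.127]
force: [0.3, 0.5, -0.6]
opening: 0.0152
t 64.1 pos [0.4873 0.0957 0.1714] yaw -9.37 tilt 0.09 q6 0.25 F [ 0.3  0.5 -0.6] open 0.0152
turn deg [-0.03 -0.17 -0.08]  shift x,y,z cm after turn [ 0.04 -0.06  0.32]
wrist rim 3470 [532.6  41.3 178.4 155.5  88.1] 0.0404
wrist bar 678 [526.1  27.8 139.   94.6  87.7] 0.1181
side rim 743 [534.5  28.5 212.3 155.2  88.1] 0.0401
side bar 193 [535.   29.5 143.3 102.   90. ] 0.119
```

```bash
python3 -m creep '[[[1,0.05,0,0.3,0,-0.1,0],[1,0,0,0,0,0,0],[1,0,0,0,0,0,0],[1,0,0,0,0,0,0],[1,0,0,0,0,0,0],[1,0,0,0,0,0,0],[1,0,0,0,0,0,0],[1,0,0,0,0,0,0]]]'
python3 - <<'E'
from h import *
go(.4882,.0988,.093,-9.2)
from plant import optics,readout
tp=readout.read_state()["tool_pos"]
for n in ("wrist","side"):
    w=optics.read_camera(n)
    W=cloud(w);z=W[...,2]
    P=W[(np.hypot(W[...,0]-tp[0],W[...,1]-tp[1])<.02)&(z>.10)&(z<.165)]
    print(n,np.round((P.min(0)+P.max(0))/2-tp,4),np.round(np.percentile(P,98,axis=0)-tp,4))
E
```

```text
t: 65.0
tool_pos: [0.4906, 0.0995, 0.1749]
orientation: [-1.565, 0.123, -0.13]
force: [-0.4, -0.0, 0.0]
opening: 0.0153
t 65.0 pos [0.4906 0.0995 0.1749] yaw -9.22 tilt 0.27 q6 0.26 F [-0.4 -0.   0. ] open 0.0153
turn deg [-0.12 -0.02  0.24]  shift x,y,z cm after turn [-0.22  8.19 -0.1 ]
wrist [-0.0012  0.0005 -0.0411] [ 0.0031  0.0032 -0.011 ]
side [ 0.001   0.0027 -0.0403] [ 0.0052  0.0058 -0.0114]
```

```bash
python3 -m creep '[[[1,-0.2,0.5,-0.1,-0.1,0,0.2],[1,0,1,0,0,0,0],[1,0,1,0,0,0,0],[1,0,1,0,0,0,0],[1,0,0.7,0,0,0,0],[1,0,0,0,0,0,0],[1,0,0,0,0,0,0],[1,0,0,0,0,0,0]]]'
python3 -c "
from h import *
go(.4882,.0988,.093,-9.2)"
```

```text
t: 65.9
tool_pos: [0.4869, 0.0986, 0.1272]
orientation: [-1.568, 0.129, -0.124]
force: [1.2, 0.1, -0.5]
opening: 0.0152
t 65.9 pos [0.4869 0.0986 0.1272] yaw -9.22 tilt 0.16 q6 0.26 F [ 1.2  0.1 -0.5] open 0.0152
turn deg [ 0.04 -0.02 -0.16]  shift x,y,z cm after turn [0.13 3.42 0.04]
```

```bash
python3 -m creep '[[[1,0.1,0.8,0,0,0,-0.1],[1,0,0.8,0,0,0,0],[1,0,0.6,0,0,0,0],[1,0,0.4,0,0,0,0],[1,0,0.2,0,0,0,0],[1,0,0.2,0,0,0,0],[1,0,0,0,0,0,0],[1,0,0,0,0,0,0]]]'
python3 -m creep '[[[1,0,0.2,0,0,0,0],[1,0,0.2,0,0,0,0],[1,0,0.2,0,0,0,0],[1,0,0.2,0,0,0,0],[1,0,0.2,0,0,0,0],[1,0,0.2,0,0,0,0],[1,0,0.2,0,0,0,0],[1,0,0.2,0,0,0,0]]]'
python3 -c "
from h import *
go(.4882,.0988,.093,-9.2)"
```

```text
t: 66.7
tool_pos: [0.4886, 0.0984, 0.0953]
orientation: [-1.567, 0.126, -0.127]
force: [-0.3, -0.4, -0.6]
opening: 0.0155
t: 67.5
tool_pos: [0.4922, 0.1, 0.0926]
orientation: [-1.565, 0.12, -0.132]
force: [-9.3, -1.8, 17.2]
opening: 0.0156
t 67.5 pos [0.4922 0.1    0.0926] yaw -9.18 tilt 0.47 q6 0.26 F [-9.3 -1.8 17.2] open 0.0156
turn deg [-0.18  0.02  0.44]  shift x,y,z cm after turn [-0.38 -0.04 -0.18]
```

Bottomed. Release, rise and head for stick 4.

```bash
python3 -m creep '[[[1,-0.3,0,0,0,0,0],[0.6,0,0,0,0,0,0],[0.6,0,0,0,0,0,0],[0.6,0,0,0,0,0,0],[0.6,0,0,0,0,0,0],[0.6,0,-1,0,0,0,0],[0.6,0,-3,0,0,0,0],[0.6,0,-5,0,0,0,0]]]'
python3 -m creep '[[[0.4,0,-4,0,0,0,0],[0.4,0,-0.5,2,0,0,0],[0.4,-0.2,0,4,0,0,0],[0.4,-0.2,0,4,0,0,0],[0.4,-0.3,0,4,0,0,0],[0.4,-0.3,0,4,0,0,0],[0.4,-0.3,0,4,0,0,0],[0.4,-0.2,0,4,0,0,0]]]'
python3 -m creep '[[[0.4,0,0,3,0,0,0],[0.4,0,0,2,0,0,0],[0.4,0,0,0,0,0,0],[0.4,0,0,0,0,0,0],[0.4,0,0,0,0,0,0],[0.4,0,0,0,0,0,0],[0.4,0,0,0,0,0,0],[0.4,0,0,0,0,0,0]]]'
python3 -c "
from h import *
go(.5263,.4225,.079,-9.2)"
```

```text
t: 68.3
tool_pos: [0.4834, 0.0997, 0.1779]
orientation: [-1.567, 0.131, -0.121]
force: [0.4, -1.1, 1.4]
opening: 0.0368
t: 69.1
tool_pos: [0.5181, 0.3641, 0.2436]
orientation: [-1.562, 0.12, -0.145]
force: [0.7, 0.1, 1.4]
opening: 0.0557
t: 69.9
tool_pos: [0.5258, 0.4176, 0.2463]
orientation: [-1.561, 0.118, -0.143]
force: [0.1, 0.0, -0.2]
opening: 0.0562
t 69.9 pos [0.5258 0.4176 0.2463] yaw -9.54 tilt 0.98 q6 0.76 F [ 0.1  0.  -0.2] open 0.0562
turn deg [-0.4  -0.34  0.9 ]  shift x,y,z cm after turn [-0.02 16.73  0.49]
```

```bash
python3 -m creep '[[[0.4,0,0,0.5,-0.4,-0.3,0.9],[0.4,0,3,0,0,0,0],[0.4,0,4,0,0,0,0],[0.4,0,3,0,0,0,0],[0.4,0,0,0,0,0,0],[0.4,0,0,0,0,0,0],[0.4,0,0,0,0,0,0],[0.4,0,0,0,0,0,0]]]'
python3 -c "
from h import *
go(.5263,.4225,.079,-9.2)"
python3 -m creep '[[[0.4,0,0,0,0,0,0],[0.4,0,0,0,0,0,0],[0.4,0,0,0,0,0,0],[0.4,0,0,0,0,0,0],[0.4,0,0,0,0,0,0],[0.4,0,0,0,0,0,0],[0.4,0,0,0,0,0,0],[0.4,0,0,0,0,0,0]]]'
python3 -c "
from h import *
go(.5263,.4225,.079,-9.2)"
```

```text
t: 70.7
tool_pos: [0.5304, 0.4217, 0.1517]
orientation: [-1.561, 0.123, -0.135]
force: [-0.4, -0.9, -0.5]
opening: 0.0557
t 70.7 pos [0.5304 0.4217 0.1517] yaw -9.45 tilt 0.54 q6 0.76 F [-0.4 -0.9 -0.5] open 0.0557
turn deg [-0.37 -0.24  0.4 ]  shift x,y,z cm after turn [-0.42  7.27  0.02]
t: 71.5
tool_pos: [0.5325, 0.4232, 0.1569]
orientation: [-1.556, 0.119, -0.139]
force: [-0.6, -0.1, 0.4]
opening: 0.0554
t 71.5 pos [0.5325 0.4232 0.1569] yaw -9.44 tilt 0.96 q6 0.76 F [-0.6 -0.1  0.4] open 0.0554
turn deg [-0.66 -0.24  0.7 ]  shift x,y,z cm after turn [-0.6   7.79 -0.17]
```

```bash
python3 -m creep '[[[0.4,-0.5,0,-0.1,-0.6,-0.2,0.6],[0.4,0,1,0,0,0,0],[0.4,0,1,0,0,0,0],[0.4,0,0,0,0,0,0],[0.4,0,0,0,0,0,0],[0.4,0,0,0,0,0,0],[0.4,0,0,0,0,0,0],[0.4,0,0,0,0,0,0]]]'
python3 -c "
from h import *
go(.5263,.4225,.079,-9.2)"
```

```text
t: 72.3
tool_pos: [0.5263, 0.4226, 0.1336]
orientation: [-1.568, 0.127, -0.126]
force: [0.6, 0.3, -0.0]
opening: 0.056
t 72.3 pos [0.5263 0.4226 0.1336] yaw -9.21 tilt 0.09 q6 0.76 F [ 0.6  0.3 -0. ] open 0.0560
turn deg [ 0.08 -0.01 -0.04]  shift x,y,z cm after turn [ 0.01  5.46 -0.01]
```

Same profile as for stick 3: down, close, lift, travel to vial 2.

```bash
python3 -m creep '[[[0.4,0,1,0,0,0,0],[0.4,0,1.5,0,0,0,0],[0.4,0,1.5,0,0,0,0],[0.4,0,0.9,0,0,0,0],[0.4,0,0.2,0,0,0,0],[0.4,0,0,0,0,0,0],[0.4,0,0,0,0,0,0],[0.4,0,0,0,0,0,0]]]'
python3 -m creep '[[[1,0,0,0,0,0,0],[1,0,0,0,0,0,0],[1,0,0,0,0,0,0],[1,0,0,0,0,0,0],[1,0,0,0,0,0,0],[1,0,0,0,0,0,0],[1,0,0,0,0,0,0],[1,0,0,0,0,0,0]]]' 30
python3 -m creep '[[[1,0,-1,0,0,0,0],[1,0,-1.5,0,0,0,0],[1,0,-2,0,0,0,0],[1,0,-3,0,0,0,0],[1,0,-4,0,0,0,0],[1,0,-3.5,0,0,0,0],[1,0,0,0,0,0,0],[1,0,0,0,0,0,0]]]'
python3 -c "
from h import *
go(.5841,.0957,.24,-9.2)"
```

```text
t: 73.1
tool_pos: [0.5255, 0.422, 0.0767]
orientation: [-1.57, 0.128, -0.124]
force: [0.2, 0.5, 0.0]
opening: 0.0559
t: 73.9
tool_pos: [0.5268, 0.4229, 0.0792]
orientation: [-1.567, 0.126, -0.127]
force: [-1.2, -0.3, 0.6]
opening: 0.0153
t: 74.7
tool_pos: [0.5269, 0.423, 0.2431]
orientation: [-1.564, 0.123, -0.13]
force: [-0.4, -0.8, -1.7]
opening: 0.0155
t 74.7 pos [0.5269 0.423  0.2431] yaw -9.22 tilt 0.28 q6 0.76 F [-0.4 -0.8 -1.7] open 0.0155
turn deg [-0.17 -0.02  0.23]  shift x,y,z cm after turn [ 10.88   0.31 -31.39]
```

```bash
python3 -m creep '[[[1,0.7,0,-2,0,0,0],[1,1.3,0,-4,0,0,0],[1,1.4,0,-4,0,0,0],[1,1.4,0,-4,0,0,0],[1,1.4,0,-4,0,0,0],[1,1.4,0,-4,0,0,0],[1,1.4,0,-4,0,0,0],[1,1.0,0,-3,0,0,0]]]'
python3 -m creep '[[[1,0.3,0,-1,0,0,0],[1,0,0,0,0,0,0],[1,0,0,0,0,0,0],[1,0,0,0,0,0,0],[1,0,0,0,0,0,0],[1,0,0,0,0,0,0],[1,0,0,0,0,0,0],[1,0,0,0,0,0,0]]]'
python3 - <<'E'
from h import *
go(.5841,.0957,.172,-9.2)
for n in ("wrist","side","top"):tray(n,.003,near=(.534,.01))
E
```

```text
t: 75.5
tool_pos: [0.576, 0.1143, 0.2368]
orientation: [-1.566, 0.123, -0.116]
force: [-0.5, -0.7, -0.1]
opening: 0.0156
t: 76.3
tool_pos: [0.5755, 0.1053, 0.2342]
orientation: [-1.566, 0.126, -0.112]
force: [-0.1, 0.4, -0.8]
opening: 0.0152
t 76.3 pos [0.5755 0.1053 0.2342] yaw -8.68 tilt 0.51 q6 0.24 F [-0.1  0.4 -0.8] open 0.0152
turn deg [-0.03  0.52 -0.51]  shift x,y,z cm after turn [ 1.    6.22 -0.81]
wrist rim 2314 [531.8  26.8 207.4 155.2  87.9] 0.0403
wrist bar 260 [498.   66.9  19.3  82.1   3.5] 0.1201
side rim 811 [534.5  26.1 215.3 155.2  88. ] 0.0398
side bar 258 [529.1  32.5 150.4  95.5  87.8] 0.1194
top rim 471 [531.9  27.2 206.8 154.9  87.6] 0.0396
top bar 159 [527.4  27.  142.7  98.8  88.2] 0.12
```

```bash
python3 -m creep '[[[1,0.5,0,-0.4,0,0.4,-0.4],[1,0.5,0,-0.4,0,0,0],[1,0,1.5,0,0,0,0],[1,0,2,0,0,0,0],[1,0,1.8,0,0,0,0],[1,0,0,0,0,0,0],[1,0,0,0,0,0,0],[1,0,0,0,0,0,0]]]'
python3 -m creep '[[[1,0,0,0,0,0,0],[1,0,0,0,0,0,0],[1,0,0,0,0,0,0],[1,0,0,0,0,0,0],[1,0,0,0,0,0,0],[1,0,0,0,0,0,0],[1,0,0,0,0,0,0],[1,0,0,0,0,0,0]]]'
python3 - <<'E'
from h import *
go(.5837,.0957,.172,-9.2)
E
```

```text
t: 77.25
tool_pos: [0.5849, 0.093, 0.1763]
orientation: [-1.567, 0.129, -0.125]
force: [0.1, 0.9, 0.2]
opening: 0.0156
t: 78.05
tool_pos: [0.5869, 0.0933, 0.1799]
orientation: [-1.566, 0.125, -0.129]
force: [-0.8, -0.8, -0.7]
opening: 0.0155
t 78.0 pos [0.5869 0.0933 0.1799] yaw -9.27 tilt 0.19 q6 0.23 F [-0.8 -0.8 -0.7] open 0.0155
turn deg [-0.08 -0.07  0.18]  shift x,y,z cm after turn [-0.35  0.79  0.19]
```

```bash
python3 -m creep '[[[1,-0.3,0.4,0.2,0,0,0.2],[1,0,0.3,0,0,0,0],[1,0,0,0,0,0,0],[1,0,0,0,0,0,0],[1,0,0,0,0,0,0],[1,0,0,0,0,0,0],[1,0,0,0,0,0,0],[1,0,0,0,0,0,0]]]'
python3 - <<'E'
from h import *
go(.5837,.0957,.0932,-9.2)
from plant import optics,readout
tp=readout.read_state()["tool_pos"]
w=tray("wrist",.003,near=(.534,.01))
W=cloud(w);z=W[...,2]
P=W[(np.hypot(W[...,0]-tp[0],W[...,1]-tp[1])<.02)&(z>.10)&(z<.165)]
print(np.round((P.min(0)+P.max(0))/2-tp,4),np.round(np.percentile(P,98,axis=0)-tp,4))
E
```

```text
t: 78.85
tool_pos: [0.5837, 0.096, 0.1719]
orientation: [-1.566, 0.128, -0.126]
force: [0.6, 0.0, -0.2]
opening: 0.0152
t 78.8 pos [0.5837 0.096  0.1719] yaw -9.27 tilt 0.11 q6 0.24 F [ 0.6  0.  -0.2] open 0.0152
turn deg [-0.07 -0.07 -0.08]  shift x,y,z cm after turn [ 0.    7.87 -0.03]
wrist rim 2866 [532.2  43.7 173.7 155.8  88. ] 0.0404
wrist bar 544 [564.4  49.9  84.2 175.5  29.1] 0.1206
[-0.0014  0.0012 -0.0394] [ 0.0029  0.0034 -0.0077]
```

```bash
python3 -m creep '[[[1,0,1,0,0,0,0],[1,0,1,0,0,0,0],[1,0,1,0,0,0,0],[1,0,1,0,0,0,0],[1,0,0,0,0,0,0],[1,0,0,0,0,0,0],[1,0,0,0,0,0,0],[1,0,0,0,0,0,0]]]'
python3 -c "
from h import *
go(.5837,.0957,.0932,-9.2)"
```

```text
t: 79.7
tool_pos: [0.5827, 0.096, 0.1268]
orientation: [-1.566, 0.13, -0.124]
force: [-0.9, -0.3, -0.9]
opening: 0.0156
t 79.7 pos [0.5827 0.096  0.1268] yaw -9.27 tilt 0.22 q6 0.24 F [-0.9 -0.3 -0.9] open 0.0156
turn deg [-0.03 -0.07 -0.22]  shift x,y,z cm after turn [ 0.1   3.36 -0.01]
```

```bash
python3 -m creep '[[[1,0.1,0.8,0,0,0,-0.1],[1,0,0.8,0,0,0,0],[1,0,0.6,0,0,0,0],[1,0,0.4,0,0,0,0],[1,0,0.2,0,0,0,0],[1,0,0.2,0,0,0,0],[1,0,0,0,0,0,0],[1,0,0,0,0,0,0]]]'
python3 -m creep '[[[1,0,0.2,0,0,0,0],[1,0,0.2,0,0,0,0],[1,0,0.2,0,0,0,0],[1,0,0.2,0,0,0,0],[1,0,0.2,0,0,0,0],[1,0,0.2,0,0,0,0],[1,0,0.2,0,0,0,0],[1,0,0.2,0,0,0,0]]]'
python3 -c "
from h import *
go(.5837,.0957,.0932,-9.2)"
```

```text
t: 80.5
tool_pos: [0.5842, 0.0958, 0.0947]
orientation: [-1.566, 0.128, -0.126]
force: [-0.2, -0.3, -0.8]
opening: 0.0157
t: 81.3
tool_pos: [0.5867, 0.0972, 0.0929]
orientation: [-1.564, 0.122, -0.131]
force: [-7.4, -0.1, 13.9]
opening: 0.0152
t 81.3 pos [0.5867 0.0972 0.0929] yaw -9.22 tilt 0.37 q6 0.24 F [-7.4 -0.1 13.9] open 0.0152
turn deg [-0.21 -0.02  0.31]  shift x,y,z cm after turn [-0.27 -0.03 -0.2 ]
```

All four are in. Rise, turn back and check everything.

```bash
python3 -m creep '[[[1,-0.3,0,0,0,0,0],[0.6,0,0,0,0,0,0],[0.6,0,0,0,0,0,0],[0.6,0,0,0,0,0,0],[0.6,0,0,0,0,0,0],[0.6,0,-1,0,0,0,0],[0.6,0,-3,0,0,0,0],[0.6,0,-5,0,0,0,0]]]'
python3 -m creep '[[[0.5,0,-4,0,0,0,0],[0.5,0,-3,0,0,-8,0],[0.5,0,0,0,0,-8,0],[0.5,0,0,0,0,-8,0],[0.5,0,0,0,0,-8,0],[0.5,0,0,0,0,-8,0],[0.5,0,0,0,0,-8,0],[0.5,0,0,0,0,-8,0]]]'
python3 -m creep '[[[0.5,0,0,0,0,-8,0],[0.5,0,0,0,0,-8,0],[0.5,0,0,0,0,-8,0],[0.5,0,0,0,0,-8,0],[0.5,0,0,0,0,-5.5,0],[0.5,0,0,0,0,0,0],[0.5,0,0,0,0,0,0],[0.5,0,0,0,0,0,0]]]'
python3 - <<'E'
from h import *
from plant import optics
go(.5332,.027,.25,88.1)
for n in ("wrist","side","top"):
    print(n);w=tray(n,.003,near=(.534,.01));sticks(w,.127,.15)
    cv2.imwrite(f"pics/{n}8.png",w["frame"][:,:,::-1])
E
```

```text
t: 82.1
tool_pos: [0.578, 0.0969, 0.1775]
orientation: [-1.566, 0.133, -0.12]
force: [0.2, -0.0, 0.1]
opening: 0.0376
t: 82.9
tool_pos: [0.5833, 0.0971, 0.2687]
orientation: [-1.469, -0.676, 0.655]
force: [-0.2, -0.5, -0.1]
opening: 0.0464
t: 83.7
tool_pos: [0.5838, 0.097, 0.2747]
orientation: [-1.237, -1.196, 1.17]
force: [0.7, -0.4, -0.1]
opening: 0.0466
t 83.7 pos [0.5838 0.097  0.2747] yaw 87.80 tilt 1.03 q6 -1.46 F [ 0.7 -0.4 -0.1] open 0.0466
turn deg [ 1.   -0.3   0.24]  shift x,y,z cm after turn [-7.16  2.47  4.82]
wrist
wrist rim 3497 [532.7  26.1 207.5 155.   87.9] 0.0403
wrist bar 1266 [528.3  27.5 106.5 149.9   1.4] 0.1206
stick n238 top 0.1427  mid [ 0.4843 -0.0408] ext [14.6 15.5  5.6]
stick n206 top 0.1433  mid [0.4891 0.0985] ext [15.4 15.3  4.5]
stick n199 top 0.1428  mid [ 0.577  -0.0452] ext [15.6 15.9  5.8]
stick n191 top 0.1426  mid [0.5828 0.0969] ext [15.5 14.7  5.9]
side
side rim 802 [534.5  28.3 211.5 155.   87.9] 0.0399
side bar 317 [535.6  33.4 150.7 109.   88. ] 0.1199
stick n16 top 0.143  mid [ 0.5795 -0.0405] ext [11.7 12.7  6. ]
stick n27 top 0.1425  mid [ 0.4871 -0.0404] ext [14.  20.6  4.9]
stick n35 top 0.1448  mid [0.5851 0.0989] ext [14.  14.   5.5]
stick n33 top 0.1444  mid [0.4908 0.1017] ext [13.3 18.3  5.8]
stick n97 top 0.134  mid [0.75   0.2518] ext [29.  27.8  5.9]
top
top rim 523 [531.9  27.7 206.9 155.4  88.1] 0.0396
top bar 163 [527.2  28.5 150.8  98.2  88.1] 0.1193
stick n17 top 0.144  mid [0.582  0.0991] ext [11.9  9.   5.8]
stick n28 top 0.1452  mid [ 0.5771 -0.0434] ext [11.1 13.9  5.8]
stick n30 top 0.1467  mid [0.4872 0.0984] ext [11.2 11.   5.9]
stick n28 top 0.1438  mid [ 0.4841 -0.0407] ext [13.9 13.9  5.8]
```

View pics/side8.png

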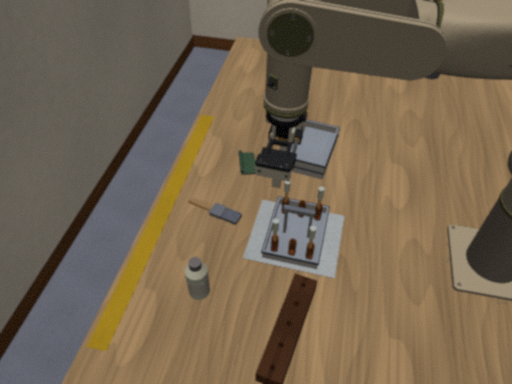

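The side view shows the empty stand at (287,330), all four sticks upright in corner vials of the tray at (297,232), and the bystanders in place. All four tops read 0.143, so every stick is at the bottom. Go to the handle.

```bash
python3 -m creep '[[[0.5,-2.2,0,1.4,0.5,-0.3,0.1],[0.5,-2.6,0,1.8,0.5,0,0.1],[0.5,-2.2,0,1.5,0,0,0],[0.5,0,2,0,0,0,0],[0.5,0,4,0,0,0,0],[0.5,0,2,0,0,0,0],[0.5,0,0,0,0,0,0],[0.5,0,0,0,0,0,0]]]'
python3 -m creep '[[[0.5,0,0,0,0,0,0],[0.5,0,0,0,0,0,0],[0.5,0,0,0,0,0,0],[0.5,0,0,0,0,0,0],[0.5,0,0,0,0,0,0],[0.5,0,0,0,0,0,0],[0.5,0,0,0,0,0,0],[0.5,0,0,0,0,0,0]]]'
python3 -c "
from h import *
go(.5342,.0268,.0790,88.1)"
```

```text
t: 84.65
tool_pos: [0.5331, 0.026, 0.1931]
orientation: [-1.228, -1.183, 1.18]
force: [-0.5, -0.3, 0.1]
opening: 0.0466
t: 85.45
tool_pos: [0.5361, 0.0263, 0.1989]
orientation: [-1.234, -1.189, 1.177]
force: [-0.1, 0.3, 0.0]
opening: 0.0466
t 85.5 pos [0.5361 0.0263 0.1989] yaw 87.84 tilt 0.56 q6 -1.58 F [-0.1  0.3  0. ] open 0.0466
turn deg [ 0.56 -0.26  0.02]  shift x,y,z cm after turn [ 0.04 11.99  0.19]
```

```bash
python3 -m creep '[[[0.5,0,1.5,0.2,0.5,-0.2,0],[0.5,0,3,0,0,0,0],[0.5,0,3,0,0,0,0],[0.5,0,2,0,0,0,0],[0.5,0,0.5,0,0,0,0],[0.5,0,0,0,0,0,0],[0.5,0,0,0,0,0,0],[0.5,0,0,0,0,0,0]]]'
python3 -c "
from h import *
go(.5342,.0268,.0790,88.1)"
```

```text
t: 86.25
tool_pos: [0.5328, 0.0265, 0.0922]
orientation: [-1.223, -1.183, 1.185]
force: [1.0, -0.4, -0.0]
opening: 0.0468
t 86.2 pos [0.5328 0.0265 0.0922] yaw 88.10 tilt 0.12 q6 -1.58 F [ 1.  -0.4 -0. ] open 0.0468
turn deg [-0.12 -0.    0.02]  shift x,y,z cm after turn [ 0.04  1.32 -0.13]
```

```bash
python3 -m creep '[[[0.5,0,0.6,-0.1,0,0,0],[0.5,0,0.6,0,0,0,0],[0.5,0,0,0,0,0,0],[1,0,0,0,0,0,0],[1,0,0,0,0,0,0],[1,0,0,0,0,0,0],[1,0,0,0,0,0,0],[1,0,0,0,0,0,0]]]' 50
python3 -m creep '[[[1,0,0,0,0,0,0],[1,0,0,0,0,0,0],[1,0,0,0,0,0,0],[1,0,0,0,0,0,0],[1,0,0,0,0,0,0],[1,0,0,0,0,0,0],[1,0,0,0,0,0,0],[1,0,0,0,0,0,0]]]'
python3 -c "
from h import *
go(.5485,-.3162,.220,81.7)"
python3 -m creep '[[[1,0,-0.5,0,0,0,0],[1,0,-1,0,0,0,0],[1,0,-2,0,0,0,0],[1,0,-3,0,0,0,0],[1,0,-3,0,0,0,0],[1,0,-3,0,0,0,0],[1,0,-2,0,0,0,0],[1,0,0,0,0,0,0]]]'
python3 -c "
from h import *
go(.5485,-.3162,.220,81.7)"
```

```text
t: 87.05
tool_pos: [0.5365, 0.0265, 0.0826]
orientation: [-1.227, -1.188, 1.183]
force: [-0.9, 1.0, -0.6]
opening: 0.0134
t: 87.85
tool_pos: [0.5365, 0.0265, 0.0827]
orientation: [-1.227, -1.188, 1.183]
force: [0.3, 1.1, -1.0]
opening: 0.0135
t 87.8 pos [0.5365 0.0265 0.0827] yaw 88.11 tilt 0.22 q6 -1.58 F [ 0.3  1.1 -1. ] open 0.0135
turn deg [0.22 6.41 0.04]  shift x,y,z cm after turn [-33.74 -13.73  -6.13]
t: 88.65
tool_pos: [0.5317, 0.0263, 0.2317]
orientation: [-1.22, -1.18, 1.188]
force: [-0.2, 0.2, -4.1]
opening: 0.0139
t 88.7 pos [0.5317 0.0263 0.2317] yaw 88.10 tilt 0.39 q6 -1.58 F [-0.2  0.2 -4.1] open 0.0139
turn deg [-0.39  6.4  -0.01]  shift x,y,z cm after turn [-33.65   1.17  -6.61]
```

Lifted and carrying, Fz ≈ -4 N. Move to the pile.

```bash
python3 -m creep '[[[1,-1.5,0,-0.4,0,3.2,0],[1,-3,0,-0.6,0,3.2,0],[1,-3.5,0,-0.7,0,0,0],[1,-3.5,0,-0.7,0,0,0],[1,-3.5,0,-0.7,0,0,0],[1,-3.5,0,-0.7,0,0,0],[1,-3.5,0,-0.7,0,0,0],[1,-3.5,0,-0.7,0,0,0]]]'
python3 -m creep '[[[1,-3,0,-0.6,0,0,0],[1,-2.5,0,-0.4,0,0,0],[1,-1,0,0,0,0,0],[1,0,0,0,0,0,0],[1,0,0,0,0,0,0],[1,0,0,0,0,0,0],[1,0,0,0,0,0,0],[1,0,0,0,0,0,0]]]'
python3 - <<'E'
from h import *
from plant import optics,readout
go(.5512,-.3164,.220,81.7)
z0=readout.read_state()["tool_pos"][2]-.0797
for n in ("top","side","wrist"):
    c=tray(n,z0,near=(.549,-.316));W=cloud(c);z=W[...,2]
    m=(z>.055)&(z<.075)&(np.hypot(W[...,0]-.549,W[...,1]+.316)<.16);print(n,"pile",m.sum(),rect(W[m]) if m.sum()>30 else 0)
E
```

```text
t: 89.45
tool_pos: [0.5426, -0.2413, 0.2185]
orientation: [-1.261, -1.079, 1.1]
force: [0.3, -0.2, -5.2]
opening: 0.0133
t: 90.25
tool_pos: [0.5356, -0.3125, 0.2066]
orientation: [-1.251, -1.062, 1.093]
force: [0.0, 0.2, -4.4]
opening: 0.0138
t 90.2 pos [ 0.5356 -0.3125  0.2066] yaw 80.24 tilt 2.14 q6 -2.01 F [ 0.   0.2 -4.4] open 0.0138
turn deg [-2.1  -1.45  0.45]  shift x,y,z cm after turn [-0.16 -1.34 -1.6 ]
top rim 567 [ 529.9 -310.8  208.6  156.1   80.5] 0.1648
top bar 43 [ 504.8 -283.8  183.1   84.8   47.1] 0.2429
top pile 164 [ 559.3 -218.3   11.7  153.9   80.9]
side rim 623 [ 531.9 -308.1  211.9  155.6   80.5] 0.164
side bar 232 [ 540.1 -308.1  153.4  111.3   80.3] 0.2432
side pile 288 [ 556.9 -250.    80.4  156.3   81.7]
wrist rim 7712 [ 530.  -312.1  207.7  153.9   80.2] 0.1663
wrist bar 4814 [ 520.1 -312.1  145.7   78.2   80.2] 0.2452
wrist pile 0 0
```

```bash
python3 -m creep '[[[1,0,-0.5,-0.8,-1,-0.7,0.2],[1,-0.2,0,-0.8,-1,-0.7,0.2],[1,0,0,0,0,0,0],[1,0,0,0,0,0,0],[1,0,0,0,0,0,0],[1,0,0,0,0,0,0],[1,0,0,0,0,0,0],[1,0,0,0,0,0,0]]]'
python3 - <<'E'
from h import *
from plant import optics,readout
go(.5512,-.3166,.1397,81.7)
z0=readout.read_state()["tool_pos"][2]-.0797
for n in ("top","side","wrist"): c=tray(n,z0,near=(.549,-.316))
E
```

```text
t: 91.2
tool_pos: [0.553, -0.3178, 0.2124]
orientation: [-1.276, -1.104, 1.102]
force: [0.2, -0.2, -5.3]
opening: 0.0135
t 91.2 pos [ 0.553  -0.3178  0.2124] yaw 81.78 tilt 0.14 q6 -2.03 F [ 0.2 -0.2 -5.3] open 0.0135
turn deg [ 0.14  0.08 -0.03]  shift x,y,z cm after turn [0.1  7.27 0.2 ]
top rim 573 [ 549.1 -316.5  207.2  156.    81.8] 0.1692
top bar 31 [ 514.9 -285.6  177.9   87.7   47.6] 0.2475
side rim 618 [ 551.  -315.6  212.5  156.1   81.6] 0.1693
side bar 242 [ 546.3 -310.2  148.6  108.9   81.6] 0.2486
wrist rim 7757 [ 549.  -317.9  208.1  154.9   81.6] 0.17
wrist bar 4714 [ 532.2 -315.7  139.4   87.3   81.8] 0.2504
```

Yaw and position match the original seat within 1 mm. Lower in steps.

```bash
python3 -m creep '[[[1,0.1,1,0.1,0.1,0,0],[1,0,1.5,0,0,0,0],[1,0,1.5,0,0,0,0],[1,0,1,0,0,0,0],[1,0,0,0,0,0,0],[1,0,0,0,0,0,0],[1,0,0,0,0,0,0],[1,0,0,0,0,0,0]]]'
python3 -c "
from h import *
go(.5519,-.3170,.1397,81.7)"
```

```text
t: 92.15
tool_pos: [0.5511, -0.3158, 0.1556]
orientation: [-1.271, -1.102, 1.103]
force: [-0.3, 0.1, -4.2]
opening: 0.0137
t 92.2 pos [ 0.5511 -0.3158  0.1556] yaw 81.79 tilt 0.15 q6 -2.03 F [-0.3  0.1 -4.2] open 0.0137
turn deg [-0.14  0.09  0.06]  shift x,y,z cm after turn [-0.1   1.59 -0.1 ]
```

```bash
python3 -m creep '[[[1,-0.1,0.3,-0.1,0,0,0],[1,0,0.4,0,0,0,0],[1,0,0.3,0,0,0,0],[1,0,0.2,0,0,0,0],[1,0,0.2,0,0,0,0],[1,0,0.2,0,0,0,0],[1,0,0.1,0,0,0,0],[1,0,0,0,0,0,0]]]'
python3 -c "
from h import *
go(.5519,-.3170,.1397,81.7)"
```

```text
t: 92.95
tool_pos: [0.5529, -0.3179, 0.1398]
orientation: [-1.274, -1.103, 1.103]
force: [0.3, -0.0, -4.2]
opening: 0.0136
t 93.0 pos [ 0.5529 -0.3179  0.1398] yaw 81.78 tilt 0.05 q6 -2.03 F [ 0.3 -0.  -4.2] open 0.0136
turn deg [ 0.03  0.08 -0.04]  shift x,y,z cm after turn [0.07 0.01 0.11]
```

```bash
python3 -m creep '[[[1,0.05,0.1,0.1,0,0,0],[1,0,0.1,0,0,0,0],[1,0,0.1,0,0,0,0],[1,0,0.1,0,0,0,0],[1,0,0,0,0,0,0],[1,0,0,0,0,0,0],[1,0,0,0,0,0,0],[1,0,0,0,0,0,0]]]'
python3 - <<'E'
from h import *
go(.5519,-.3170,.1397,81.7)
for n in ("side","top"): tray(n,.06,near=(.549,-.316))
E
```

```text
t: 93.75
tool_pos: [0.5529, -0.3179, 0.1396]
orientation: [-1.278, -1.104, 1.103]
force: [-1.8, 1.0, 0.3]
opening: 0.0137
t 93.8 pos [ 0.5529 -0.3179  0.1396] yaw 81.79 tilt 0.27 q6 -2.03 F [-1.8  1.   0.3] open 0.0137
turn deg [ 0.24  0.09 -0.14]  shift x,y,z cm after turn [ 0.07 -0.01  0.11]
side rim 559 [ 550.9 -315.6  212.   156.    81.7] 0.0966
side bar 192 [ 547.8 -310.7  157.   104.5   79.1] 0.1756
top rim 510 [ 548.8 -316.7  208.   156.    81.8] 0.0966
top bar 32 [ 546.3 -311.9  154.3   98.7   81.4] 0.1746
```

Seated: the rim is at 0.0966, the same as at the start, and the load is off the wrist. Release, rise, move clear and check.

```bash
python3 -m creep '[[[0.5,0,0,0,0,0,0],[0.5,0,0,0,0,0,0],[0.5,0,0,0,0,0,0],[0.5,0,0,0,0,0,0],[0.5,0,0,0,0,0,0],[0.5,0,0,0,0,0,0],[0.5,0,0,0,0,0,0],[0.5,0,0,0,0,0,0]]]'
python3 -m creep '[[[0.5,0,-1.5,0,0,0,0],[0.5,0,-3,0,0,0,0],[0.5,0,-4,0,0,0,0],[0.5,0,-4,0,0,0,0],[0.5,0,-4,0,0,0,0],[0.5,0,0,0,0,0,0],[0.5,3,0,0,0,0,0],[0.5,4,0,0,0,0,0]]]'
python3 -m creep '[[[0.5,4,0,0,0,0,0],[0.5,4,0,0,0,0,0],[0.5,4,0,0,0,0,0],[0.5,4,0,0,0,0,0],[0.5,2,0,0,0,0,0],[0.5,0,0,0,0,0,0],[0.5,0,0,0,0,0,0],[0.5,0,0,0,0,0,0]]]'
python3 - <<'E'
from h import *
go(.5519,-.3170,.1397,81.7)
for n in ("side","top"): 
    c=tray(n,.06,near=(.549,-.316));sticks(c,.184,.21)
    if n=="top":cv2.imwrite("pics/end.png",c["frame"][:,:,::-1])
E
```

```text
t: 94.65
tool_pos: [0.5542, -0.3186, 0.1404]
orientation: [-1.282, -1.106, 1.103]
force: [0.5, -0.6, 0.4]
opening: 0.047
t: 95.45
tool_pos: [0.5616, -0.2511, 0.3188]
orientation: [-1.289, -1.102, 1.099]
force: [0.7, 0.2, 0.4]
opening: 0.0463
t: 96.25
tool_pos: [0.5886, -0.0627, 0.3232]
orientation: [-1.292, -1.108, 1.099]
force: [-0.0, -1.0, -1.0]
opening: 0.0467
t 96.2 pos [ 0.5886 -0.0627  0.3232] yaw 81.62 tilt 1.01 q6 -1.61 F [-0. -1. -1.] open 0.0467
turn deg [ 0.94 -0.08 -0.37]  shift x,y,z cm after turn [-25.7   18.35  -0.04]
side rim 552 [ 550.9 -313.5  215.2  155.8   81.6] 0.0967
side bar 218 [ 549.4 -310.2  158.7  102.2   80.9] 0.1757
stick n17 top 0.2012  mid [ 0.4948 -0.3798] ext [13.2 15.4  5.6]
stick n22 top 0.2019  mid [ 0.5188 -0.236 ] ext [12.  15.8  5.8]
top rim 818 [ 548.8 -317.   208.6  155.7   81.8] 0.0967
top bar 239 [ 548.9 -313.8  156.4  105.3   80.9] 0.1763
stick n31 top 0.2025  mid [ 0.6062 -0.2557] ext [13.8 11.3  5.8]
stick n32 top 0.2024  mid [ 0.5905 -0.3855] ext [13.7 12.2  5.5]
stick n33 top 0.2012  mid [ 0.518 -0.236] ext [13.6 13.6  5.6]
stick n35 top 0.2022  mid [ 0.4929 -0.3808] ext [13.2 14.3  5.8]
```

View pics/end.png

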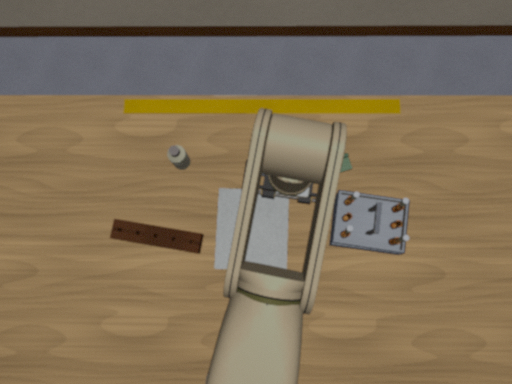

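The tray is seated at (370,222) in the picture and all four stick tops read about 0.202 m, against 0.198 expected plus the usual reading bias. The stand is empty and the robot is clear, so I hand in.

```bash
python3 -c "
from plant import robot
print(robot.close_job())"
```

```text
the job is handed in; nothing more can be done
None
```

The loaded tray is back on the pile and the job is handed in, at about 96 s of the 210 s. All four sticks present went into corner vials and were pushed down until I felt the bottom at 14–17 N: sticks 0, 2, 3 and 4 into vials 3, 5, 0 and 2. Hole 1 of the stand had no stick.

**Last checks:**
- **Seating:** the tray rim is at 0.0967 m, the same height as at the start. Position is within about 1 mm of the original in the top view and about 1–2 mm in the side view. Yaw agrees.
- **Sticks:** all four stick tops read about 0.202 m in the top view, 4 mm above the calculated 0.198. On the mat the closer wrist camera read them about 2 mm high, the same bias it showed for the sticks in the stand.
- **Surroundings:** the stand is empty, the bottle is in place and the arm is clear of everything. The arm hid part of the brush and fragment in the last picture, but a picture taken just before the tray went back showed both in place.

**What did not go as planned:**
- **Fingertips:** the cameras showed them about 17 mm behind the reported TCP, not 11 mm ahead as described. The first two tries at the handle closed on air and touched nothing; I then worked from the camera values.
- **Knock:** the tray was pushed about 4 cm aside on the mat while I was carrying stick 2. I put that stick in where the tray stood, then moved the tray back to the middle before loading the rest. Stick 2 therefore went in off-centre.

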